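Set up a single-cup drip coffee filter on its cup and saucer

ROBOT

A 6-joint arm with a two-finger parallel gripper is mounted at the origin on a cart in front of the work surface, level with it; the furniture and walls round the work are solid. World frame = base frame: x ahead of the robot, y to its left, z up, the work surface at z = 0. Lengths are in m, angles in rad, forces in N, time in s.
With the tool pointing down it reaches from about 0.3 to 0.775 m from the base axis. Payload 14.6 kg.
Tool frame: the origin (TCP) lies at the very end of the fingers, on their centre line; the grasp point (between the pads) lies 19 mm behind it; y points along the fingers, z is the direction in which the jaws open and shut, and the axes are right-handed (so a half turn about y gives the same grasp; the last joint's range is limited). The gripper opens to 94 mm and grips with 3 to 60 N. Pads are 16 mm wide; open, the fingers measure 119 mm over their backs; the gripper's body (75 mm by 177 mm) begins 78 mm behind the grasp point.
Start: joints at [-1.306, 0.3, 1.521, -0, 1.321, -0.067], TCP at [0.179, -0.52, 0.205] pointing down, gripper open.
Joint ranges: [-3.03, 3.03], [-0.79, 2.21], [0.23, 2.52], [-1.04, 4.18], [0, 3.07], [-2.55, 2.55]. Speed limits (rad/s): [2.22, 2.22, 2.57, 3.14, 3.14, 3.14].

INTERFACE

Orientations are given as [roll, pitch, yaw] about the fixed x, y, z axes, in that order (R = Rz(yaw) Ry(pitch) Rx(roll)).
In Python, from station import get_obs, camera, job gives the robot as it stands.
- The arm moves only by the tool step_arm, never from a script. Its argument "targets" is a list of rows, each a list of 6 numbers: the shift along the tool's x, y, z in mm, then the turn, a rotation vector about the tool's x, y, z in degrees. In form: [[dx, dy, dz, rx, ry, rz], ...]. A call has 1 to 12 rows; each row shifts and turns the commanded pose from where the row before left it, along the tool's axes as they then stand; what a row does not reach is not made up. A row lasts 1/8 s, in which the tool goes at most 62.5 mm and 10.7 degrees, less where a joint would pass 70% of its speed; a pose out of reach is approached as far as the arm can. A call is refused whole if a number of a shift passes 62.5 or a number of a turn 10.7, either way. A call with a gripper value outside its range is refused whole. "gripper" is the opening, from -1 (shut) to 1 (fully open), set as the call begins (left out, the last holds). The fingers move at their own pace and stop on an object; "squeeze" is the grip in N (left out, the last holds). Time passes only in rows, so rows that do not move let the fingers close. It gives the time, the measured TCP pose, the force and the opening at its end, in the units of the state.
- get_obs(): the state, without advancing time (a new reading comes with each control period).
- camera(name): name is "scene" or "top" or "wrist"; returns a dict with "pixels" (400x640x3 uint8, red, green, blue), "intrinsics" (3x3 intrinsics, pixels), "R" (3x3) and "t" (3): a world point X has camera coordinates R X + t; the wrist camera has in their place "tool_from_camera" (4x4, takes a point from camera to tool coordinates, whose origin is the TCP and whose axes are the tool frame's). Camera axes: x right, y down, z forward; pixel columns grow to the right and rows downward; lengths in m; the calibration is good to about 2 mm. A picture is of the moment at which its call begins: read the wrist's pose just before it. There is no depth.
- job.hand_in(): hands the job in, once; it reports no verdict.
The state is a dict: "time_s": time; "qpos": joint angles; "joint_vel": joint speeds; "tau": joint torques, N m; "ee_pos": TCP position; "eef_rot": TCP orientation; "force": force on the tool from outside, world axes, zero at the start; "moment": the same for the moment, N m; "grip_width": finger opening in m.
Only numpy, scipy, OpenCV 4.12 (cv2) and the standard library are available. Lean on these libraries where they do the work, as an engineer would, in place of code of your own. Each camera call takes 0.05 s, during which the arm holds its last target.

TASK

Set up the single-cup drip filter for serving, building it from the bottom up and letting go of each piece before taking the next: stand the low white cup upright in the middle of the wooden saucer, set the metal filter on the cup so that its brim lies flat on the rim with its collar inside the mouth, lower the press into the filter until its disc lies flat on the filter's floor, and last put the domed lid on so that it sits level over the filter. Leave the tall white mug standing where it is.

Things in the scene. Friction and masses are not known exactly. Their poses are not given: they have to be found in the camera images.
- saucer: Round wooden saucer, 122 mm across, 16 mm high, loose. Flat well in the middle, floor 4 mm above the underside and about 76 mm across, rim sloping up and outward to 16 mm. Origin: centre of the underside; z up.
- cup: Low white cup with handle, upright, 67 mm high, 60 mm across at the rim, 50 mm at the foot, 0.17 kg (the mug is taller). Origin: underside, centre of the outline with handle, NOT on the axis: the axis lies 10 mm toward its own +y; the handle reaches 40 mm from the origin toward its own -y. Grasp across the body along its own x, clear of the handle. z up.
- cup_mouth (a point): Centre of the cup's mouth: on the cup's axis, level with the rim, 67 mm above its underside. Inside the rim the mouth is about 52 mm across. Axes parallel to the cup's.
- filter: Stainless drip filter, upright, 57 mm high, 0.12 kg. From below: collar 37 to 42 mm across, 0 to 5 mm up; flat brim 92 mm across, 5 to 7 mm up (thin ears reach 58 mm from the axis); round chamber 60 mm outside, 55 inside, rim at 57 mm, floor at 9 mm. Grasp the chamber, fingertips above the brim. On the cup its underside is 5 mm below the cup rim. Origin: centre of underside; z up.
- press: Filter press, 0.07 kg, standing knob up: pierced steel disc 49 mm across, 4 mm thick, 6 mm stem, black square knob 13 mm wide (sides along its own x and y) from 45 to 60 mm up. Grasp by the knob. Seated, its underside is 9 mm above the filter's underside and the knob's top 12 mm above the chamber's rim. Origin: centre of the disc's underside; z up along the stem.
- lid: Domed steel lid, 0.07 kg, right side up: 75 mm across the skirt, 42 mm high, black square knob 15 mm wide (sides along its own x and y) from 29 to 42 mm up. Grasp by the knob. The skirt (71 mm inside at its edge, 65 mm above, 8 mm deep) goes over the filter's chamber; seated, its underside is 49 mm above the filter's underside and the dome clears the press. Origin: centre of underside; z up.
- mug: Tall white mug with one handle, 67 mm across, 89 mm high, standing among the other things; not part of the job. Origin: underside, centre of the outline including the handle; its axis lies 14 mm toward its own +y, the handle reaches 48 mm toward its own -y.
Mind the look-alikes: they are no part of the job. Leave any pink look-alike of the lid alone. What is shaped like the press but yellow is not meant.

How it is judged:
On the way, in this order (a step that is already met when the one before it is completed fails the run):
1. the cup stands in the saucer, let go (horizontal distance between cup_mouth and saucer below 0.012 m and z of cup_mouth in the frame of saucer between 0.067 and 0.076 m and angle between cup's own z axis and vertical below 0.06 rad and contact force between the fingers and cup below 0.1 N), for 0.2 s.
2. the filter sits on the cup, let go (horizontal distance between filter and cup_mouth below 0.008 m and z of filter in the frame of cup_mouth between -0.009 and 0 m and angle between filter's own z axis and vertical below 0.06 rad and contact force between the fingers and filter below 0.1 N), for 0.2 s.
3. the press lies in the filter, let go (horizontal distance between press and filter below 0.006 m and z of press in the frame of filter between 0.005 and 0.013 m and angle between press's own z axis and vertical below 0.08 rad and contact force between the fingers and press below 0.1 N), for 0.2 s.
4. the lid sits on the filter, let go (horizontal distance between lid and filter below 0.006 m and z of lid in the frame of filter between 0.045 and 0.053 m and angle between lid's own z axis and vertical below 0.06 rad and contact force between the fingers and lid below 0.1 N), for 0.2 s.
At the end, for the whole second after the job is handed in: All at rest, released: cup upright in the saucer, within 12 mm of centre; filter level on the cup rim, within 8 mm of its axis; press flat on the filter floor and lid level on the filter rim, each within 6 mm of the axis and 4 mm in height; tilts under 0.06 rad (press 0.08); mug moved under 20 mm (horizontal distance between cup_mouth and saucer below 0.012 m and z of cup_mouth in the frame of saucer between 0.067 and 0.076 m and angle between each of cup, filter, lid's own z axis and vertical below 0.06 rad and horizontal distance between filter and cup_mouth below 0.008 m and z of filter in the frame of cup_mouth between -0.009 and 0 m and horizontal distance between each of press, lid and filter below 0.006 m and z of press in the frame of filter between 0.005 and 0.013 m and angle between press's own z axis and vertical below 0.08 rad and z of lid in the frame of filter between 0.045 and 0.053 m and linear speed of each of saucer, cup, filter, press, lid below 0.01 m/s and distance of mug from where it was at the start of the episode below 0.02 m); the robot touches nothing.
It fails at once if the tall mug is pushed away or tipped (distance of mug from where it was at the start of the episode above 0.02 m or angle between mug's own z axis and vertical above 0.25 rad).
It also fails if it takes over 112 s, if anything falls off the work surface, if the arm or the gripper's body presses on something with over 40 N, if the wrist force passes 120 N, or if a joint passes its speed limit or range.

## Working session

There is one attempt and no reset: what is moved stays moved. The work goes in short steps, Python scripts to look and compute and a tool call to move; the robot and the scene stay as the last step left them, time stands still between calls to the robot, and variables do not carry over. Pictures are saved under pics/ and viewed, and the job is handed in when it is done.

Besides the shell and the picture viewer there is one more tool, called after "Request:" by a JSON object that holds its "method" and its "body". step_arm: Moves the arm, as the interface text tells. Its arguments: {"type":"object","properties":{"targets":{"type":"array","items":{"type":"array","items":{"type":"number"}}},"gripper":{"type":"number"},"squeeze":{"type":"number"}},"required":["targets"]}

```bash
ls; mkdir -p pics
python3 - <<'E'
from station import get_obs, camera
import cv2,numpy as np
o=get_obs();print(o)
for n in ["scene","top","wrist"]:
    c=camera(n);cv2.imwrite(f"pics/{n}0.png",c["pixels"][:,:,::-1]);print(n,{k:np.round(v,4).tolist() for k,v in c.items() if k!="pixels"})
E
```

```text
pics
{'time_s': 0.0, 'qpos': array([-1.30562285e+00,  3.00435348e-01,  1.52157156e+00, -3.97290036e-05,
        1.32071432e+00, -6.66072083e-02]), 'joint_vel': array([ 8.46556741e-04,  4.28774512e-04,  2.08340984e-04,  1.79793967e-04,
        1.18496227e-03, -1.36056922e-05]), 'tau': array([-3.99601804e-04, -5.31803334e+01, -3.52735984e+01,  7.07626529e-02,
        2.43773824e-02, -9.84309509e-05]), 'ee_pos': array([ 0.17906441, -0.51975624,  0.20490998]), 'eef_rot': array([-1.57192496e+00,  3.67186720e-05, -2.80980213e+00]), 'force': array([0.12672358, 0.13567247, 0.69007359]), 'moment': array([ 0.0009789 ,  0.02493502, -0.08536215]), 'grip_width': 0.09403599632146037}
scene {'intrinsics': [[490.1584, 0.0, 305.5901], [0.0, 490.1584, 196.7696], [0.0, 0.0, 1.0]], 'R': [[-0.6646, -0.7472, -0.0042], [-0.4464, 0.4016, -0.7996], [0.5992, -0.5296, -0.6005]], 't': [0.3947, 0.2589, 0.937]}
top {'intrinsics': [[414.1545, 0.0, 321.7469], [0.0, 414.1545, 199.8014], [0.0, 0.0, 1.0]], 'R': [[0.1156, -0.9933, 0.003], [-0.9668, -0.1132, -0.2293], [0.2281, 0.0236, -0.9734]], 't': [0.0257, 0.5317, 0.932]}
wrist {'intrinsics': [[311.5501, 0.0, 321.7072], [0.0, 311.5501, 200.5454], [0.0, 0.0, 1.0]], 'tool_from_camera': [[0.0, 0.9588, 0.2841, -0.0833], [0.0009, -0.2841, 0.9588, -0.1795], [1.0, 0.0002, -0.0009, 0.0014], [0.0, 0.0, 0.0, 1.0]]}
```

View pics/scene0.png

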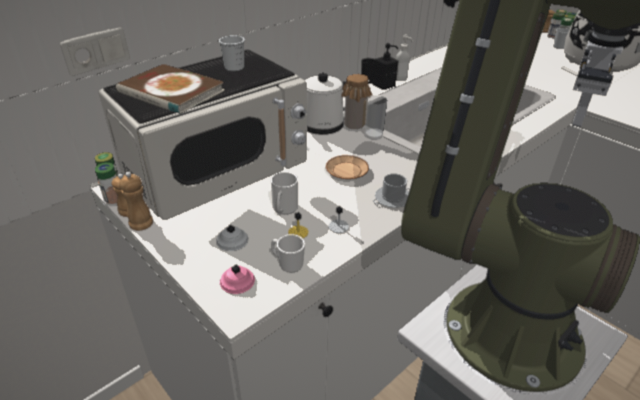

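View pics/top0.png

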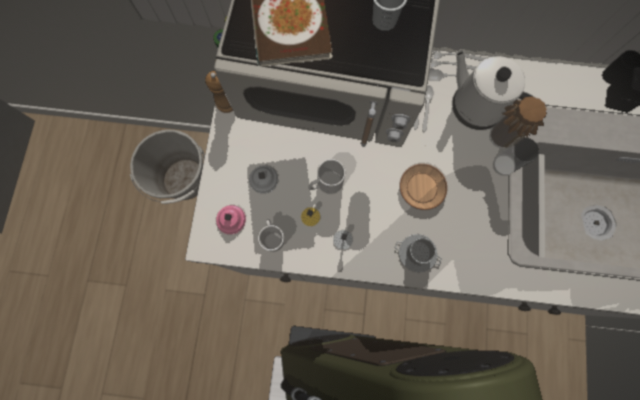

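View pics/wrist0.png

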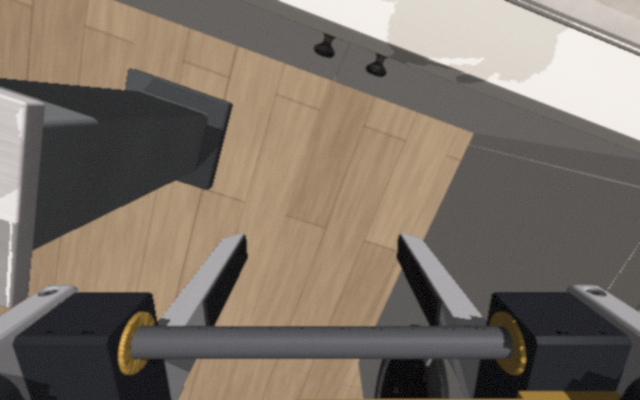

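The scene view shows the mug (285,193), cup (290,252), lid (232,236), press (340,220), filter (393,190) and saucer (347,167). In the top view they are at about (330,175), (270,238), (263,178), (344,240), (420,252) and (423,187). I'll zoom in next.

```bash
cat > h.py <<'E'
import cv2,numpy as np
from station import get_obs,camera
from scipy.spatial.transform import Rotation as Rt
def ray(c,u,v,z,Rw=None,tw=None):
    K=np.array(c["intrinsics"]);d=np.linalg.inv(K)@np.array([u,v,1.])
    if "R" in c:
        R=np.array(c["R"]);t=np.array(c["t"]);o=-R.T@t;d=R.T@d
    else:
        T=Rw; o=T[:3,3];d=T[:3,:3]@d
    return o+d*(z-o[2])/d[2]
def proj(c,X):
    p=np.array(c["R"])@np.array(X)+np.array(c["t"]);p=np.array(c["intrinsics"])@p;return p[:2]/p[2]
def toolT(o=None):
    o=o or get_obs();T=np.eye(4);T[:3,:3]=Rt.from_euler("xyz",o["eef_rot"]).as_matrix();T[:3,3]=o["ee_pos"];return T
def crop(px,x0,y0,x1,y1,s,name):
    im=cv2.resize(px[y0:y1,x0:x1,::-1],None,fx=s,fy=s,interpolation=cv2.INTER_CUBIC);cv2.imwrite("pics/"+name,im)
E
python3 - <<'E'
from h import *
c=camera("top");crop(c["pixels"],190,145,350,265,5,"topA.png");crop(c["pixels"],320,150,460,280,4,"topB.png")
np.save("top0.npy",c["pixels"])
c=camera("scene");crop(c["pixels"],205,150,425,300,3.6,"scA.png");np.save("sc0.npy",c["pixels"])
print(toolT())
E
```

```text
[[-9.45452113e-01 -1.20962745e-04  3.25761089e-01  1.79128478e-01]
 [-3.25761109e-01  4.59570854e-04 -9.45452002e-01 -5.19897598e-01]
 [-3.53458320e-05 -9.99999887e-01 -4.73907193e-04  2.05213909e-01]
 [ 0.00000000e+00  0.00000000e+00  0.00000000e+00  1.00000000e+00]]
```

View pics/topA.png

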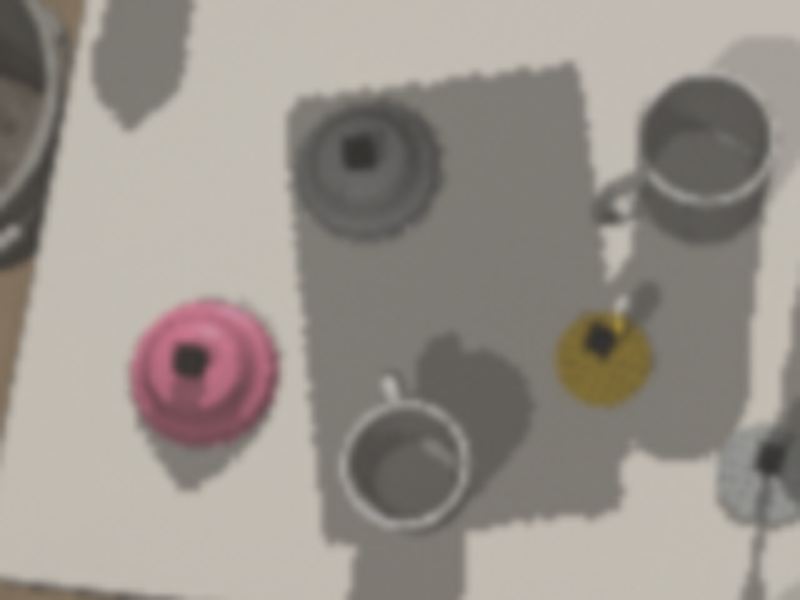

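View pics/topB.png

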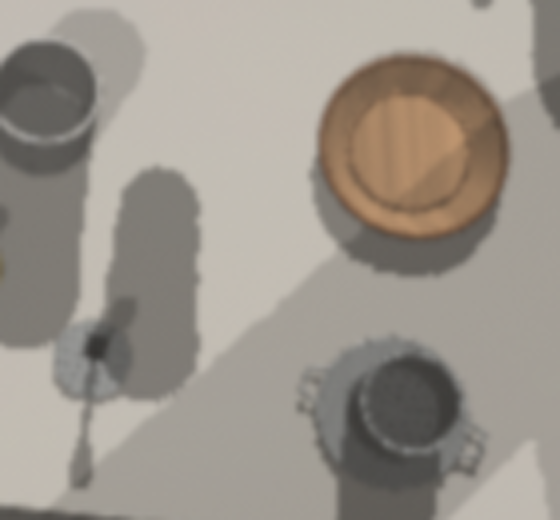

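View pics/scA.png

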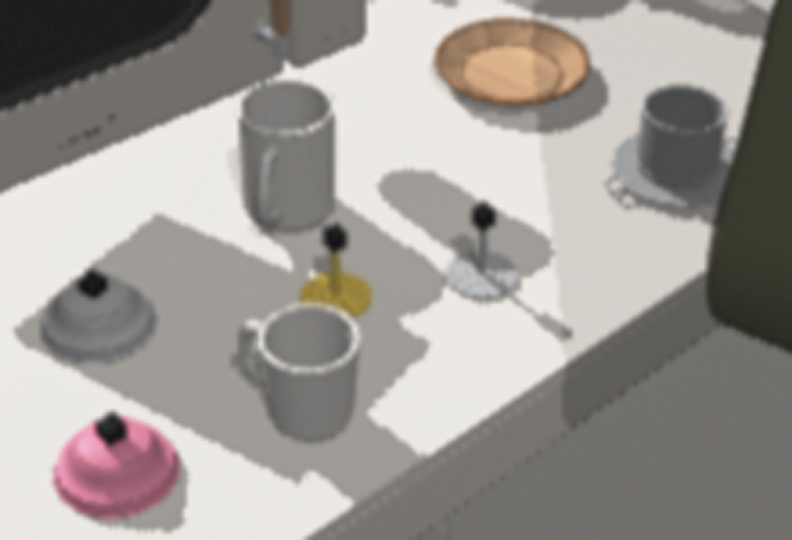

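Run:
```python
from h import *
c=camera("top")
for n,u,v,z in [("cup",271,237.8,.067),("handle",190+388/5,145+385/5,.055),("lidknob",261.8,175.4,.042),("lidskirt",190+369/5,145+170/5,.004),("mug",331.2,173,.089),("mughandle",190+603/5,145+212/5,.05),("yellow",310.2,213.2,.06),("press",344.2,236.5,.06),("pressdisc",343,240.2,.004),("filter",422,250.5,.057),("ear1",320+309/4,150+391/4,.006),("ear2",320+469/4,150+449/4,.006),("brimL",320+387/4,150+412/4,.006),("saucer",423.5,186.5,.016),("sfloor",422.2,188,.004),("pink",190+190/5,145+362/5,.042)]:
    X=ray(c,u,v,z);print(n,np.round(X,4),round(np.hypot(X[0],X[1]),3))
c=camera("scene")
for n,x,y,z in [("cup",309,342,.067),("lidk",93,283,.042),("press",483,216,.0525),("mug",288,112,.089),("filter",683,113,.057),("saucer",513,62,.016)]:
    X=ray(c,205+x/3.6-.4,150+y/3.6-.4,z);print("S",n,np.round(X,4))
```

```text
cup [0.4196 0.1942 0.067 ] 0.462
handle [0.4577 0.2093 0.055 ] 0.503
lidknob [0.5743 0.2426 0.042 ] 0.623
lidskirt [0.5759 0.2429 0.004 ] 0.625
mug [0.5861 0.0718 0.089 ] 0.591
mughandle [0.5557 0.1181 0.05  ] 0.568
yellow [0.4897 0.1108 0.06  ] 0.502
press [0.4435 0.0244 0.06  ] 0.444
pressdisc [0.4423 0.0241 0.004 ] 0.443
filter [ 0.4323 -0.1604  0.057 ] 0.461
ear1 [ 0.439  -0.1109  0.006 ] 0.453
ear2 [ 0.4148 -0.2111  0.006 ] 0.465
brimL [ 0.4316 -0.1597  0.006 ] 0.46
saucer [ 0.6002 -0.1638  0.016 ] 0.622
sfloor [ 0.5995 -0.1635  0.004 ] 0.621
pink [0.4598 0.3081 0.042 ] 0.554
S cup [0.4147 0.202  0.067 ]
S lidk [0.5697 0.2512 0.042 ]
S press [0.4438 0.0285 0.0525]
S mug [0.5798 0.0801 0.089 ]
S filter [ 0.4287 -0.1541  0.057 ]
S saucer [ 0.5967 -0.1577  0.016 ]
```

Add to h.py:
```python
def plan(p,zdeg=None):
    """tool-frame shift mm to world TCP p; then turn about tool y so jaw axis z points at world heading zdeg (mod 180)"""
    T=toolT();d=T[:3,:3].T@(np.array(p)-T[:3,3])*1000
    print("shift mm",np.round(d,1))
    zh=np.degrees(np.arctan2(T[1,2],T[0,2]));print("zheading",round(zh,2),"xhead",round(np.degrees(np.arctan2(T[1,0],T[0,0])),2),"tilt",np.round(T[:3,1],4))
    if zdeg is not None:
        dd=((zdeg-zh)+90)%180-90; print("turn about tool y deg", round(-dd,2))
def wrist(name):
    o=get_obs();c=camera("wrist");cv2.imwrite("pics/"+name+".png",c["pixels"][:,:,::-1])
    W=toolT(o)@np.array(c["tool_from_camera"]);np.savez("pics/"+name+".npz",px=c["pixels"],W=W,K=c["intrinsics"]);print(np.round(o["ee_pos"],4),o["time_s"]);return c,W
def wload(name):
    d=np.load("pics/"+name+".npz");return {"intrinsics":d["K"],"pixels":d["px"]},d["W"]
def wray(name,u,v,z):
    c,W=wload(name);return ray(c,u,v,z,W)
```

```text
(no output)
```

Request:
{"method": "step_arm", "body": {"targets": [[-18, -5, -16, 0, 0, 0], [-36, -5, -32, 0, 0, 0], [-36, -5, -32, 0, 0, 0], [-36, -5, -32, 0, 0, 0], [-36, -5, -32, 0, 0, 0], [-36, -5, -32, 0, 0, 0], [-36, -5, -32, 0, 0, 0], [-36, -5, -32, 0, 0, 0], [-36, -5, -32, 0, 0, 0], [-36, -5, -32, 0, 0, 0], [-18, 0, -16, 0, 0, 0], [0, 0, 0, 0, 0, 0]], "gripper": 1}}

```text
time_s: 1.85
ee_pos: [0.4156, -0.0992, 0.2554]
eef_rot: [-1.571, -0.0, -2.807]
force: [-0.2, 1.0, -0.5]
grip_width: 0.0942
```

Run:
```python
from h import *
wrist("w1");print(get_obs()["joint_vel"].round(3),get_obs()["qpos"].round(3))
```

```text
[ 0.4156 -0.0992  0.2554] 1.85
[-0.034 -0.005  0.004 -0.003  0.    -0.008] [-0.322 -0.018  1.766 -0.     1.393  0.915]
```

View pics/w1.png

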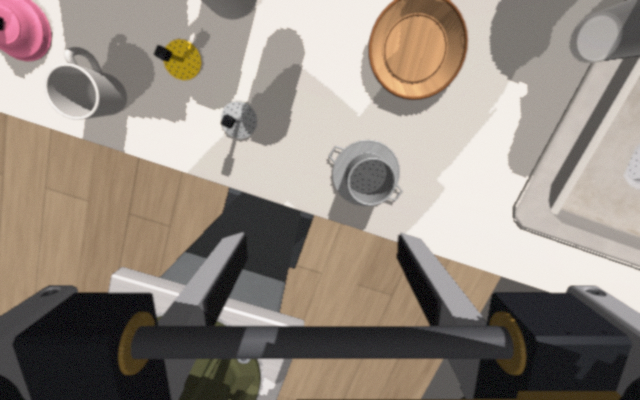

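The wrist view shows the saucer at (418,47), filter at (368,175), press at (237,120), yellow press at (180,55) and cup at (78,88). I'll fit the saucer by mask and zoom on the filter.

Run:
```python
from h import *
c,W=wload("w1");px=c["pixels"]
hsv=cv2.cvtColor(px,cv2.COLOR_RGB2HSV)
m=((hsv[:,:,1]>70)&(hsv[:,:,0]<20)).astype(np.uint8);m[110:]=0;m[:,:350]=0;m[:,500:]=0
cs,_=cv2.findContours(m,0,1);k=max(cs,key=cv2.contourArea)
k=k[k[:,0,1]>2]
P=np.array([wray("w1",u+.0,v,.014)[:2] for u,v in k[:,0]])
A=np.c_[2*P,np.ones(len(P))];s=np.linalg.lstsq(A,(P**2).sum(1),rcond=None)[0];print("saucer circle",s[:2],np.sqrt(s[2]+s[0]**2+s[1]**2))
crop(px,320,125,420,225,6,"w1f.png")
crop(px,210,90,270,180,6,"w1p.png")
crop(px,40,40,140,130,6,"w1c.png")
```

```text
saucer circle [ 0.60083464 -0.1606695 ] 0.060015616965711484
```

View pics/w1f.png

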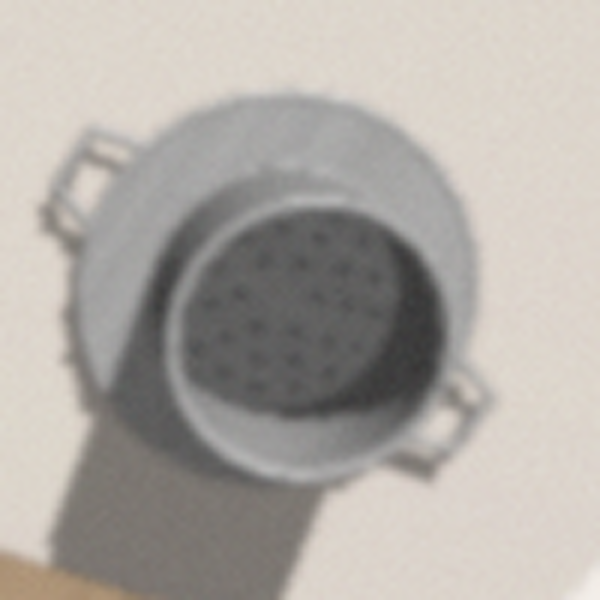

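View pics/w1p.png

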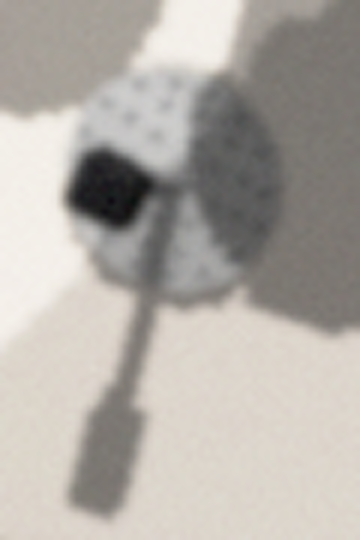

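View pics/w1c.png

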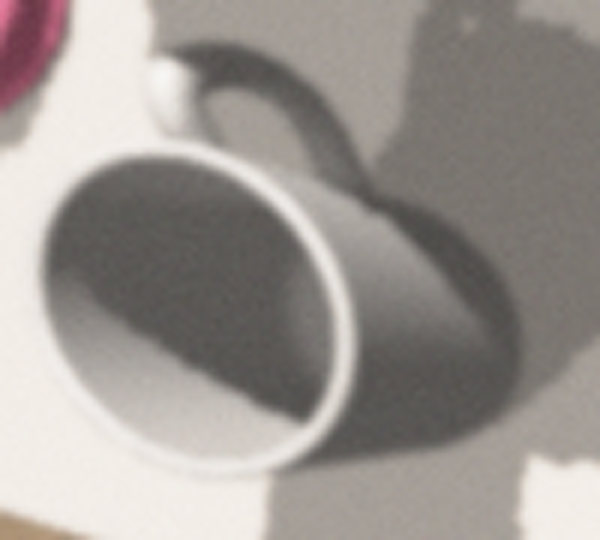

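Run:
```python
from h import *
for n,u,v,z in [("filt rim",370.8,180.8,.057),("filt brim",320+277/6-.4,125+290/6-.4,.007),("earL",320+80/6,125+180/6,.006),("earR",320+455/6,125+425/6,.006),("pdisc",239.1,120.4,.003),("cup",72.6,91.8,.067)]:
    print(n,wray("w1",u,v,z).round(4))
```

```text
filt rim [ 0.433  -0.1588  0.057 ]
filt brim [ 0.4329 -0.1593  0.007 ]
earL [ 0.4415 -0.1082  0.006 ]
earR [ 0.4159 -0.2123  0.006 ]
pdisc [0.4433 0.0269 0.003 ]
cup [0.4199 0.1957 0.067 ]
```

Request:
{"method": "step_arm", "body": {"targets": [[-7, 0, -17, 0, 0, 0], [-14, 5, -40, 0, 0, 0], [-14, 5, -40, 0, 0, 0], [-14, 5, -40, 0, 0, 0], [-14, 5, -40, 0, 0, 0], [-14, 5, -40, 0, 0, 0], [-14, 5, -40, 0, 0, 0], [-7, 5, -20, 0, 0, 0], [0, 0, 0, 0, 0, 0]]}}

```text
time_s: 3.02
ee_pos: [0.4177, 0.1934, 0.22]
eef_rot: [-1.571, -0.001, -2.809]
force: [0.4, 1.1, 0.1]
grip_width: 0.094
```

Run:
```python
from h import *
c,W=wrist("w2");p=c["pixels"]
crop(p,240,60,420,240,4,"w2c.png")
```

```text
[0.4177 0.1934 0.22  ] 3.025
```

View pics/w2.png

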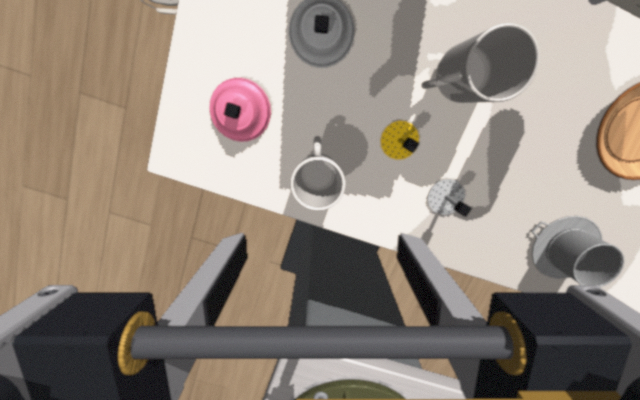

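View pics/w2c.png

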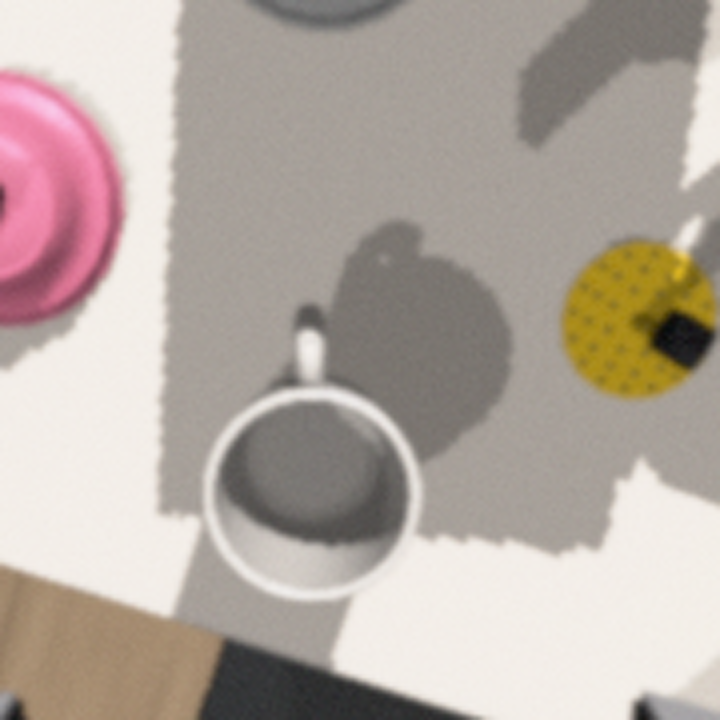

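The cup rim is centred at (317.6,182.4) with the handle straight up in the image, so the jaw yaw is already right.

Run:
```python
from h import *
X=wray("w2",317.6,182.4,.067);print("cup",X)
h=wray("w2",240+311/4,60+340/4,.05);print("handle",h,np.degrees(np.arctan2(*(h-X)[[1,0]])))
c,W=wload("w2");print("lid",wray("w2",321,24,.042),wray("w2",322,33,.0),"mug",wray("w2",503,60,.089))
px=c["pixels"]
crop(px,280,0,370,75,8,"w2l.png");crop(px,420,170,480,225,8,"w2p.png")
T=toolT();r=T[:3,:3].T@(X-T[:3,3])*1000;print(r);plan([X[0],X[1],.035])
```

```text
cup [0.42155065 0.19829367 0.067     ]
handle [0.45808319 0.21081895 0.05      ] 18.924420753674326
lid [0.57448422 0.24712915 0.042     ] [0.57520818 0.24629193 0.        ] mug [0.59083669 0.07627258 0.089     ]
[ -5.41901186 153.33301588  -4.02020781]
shift mm [ -5.4 185.3  -4. ]
zheading -70.99 xhead -160.99 tilt [-4.e-04 -4.e-04 -1.e+00]
```

View pics/w2l.png

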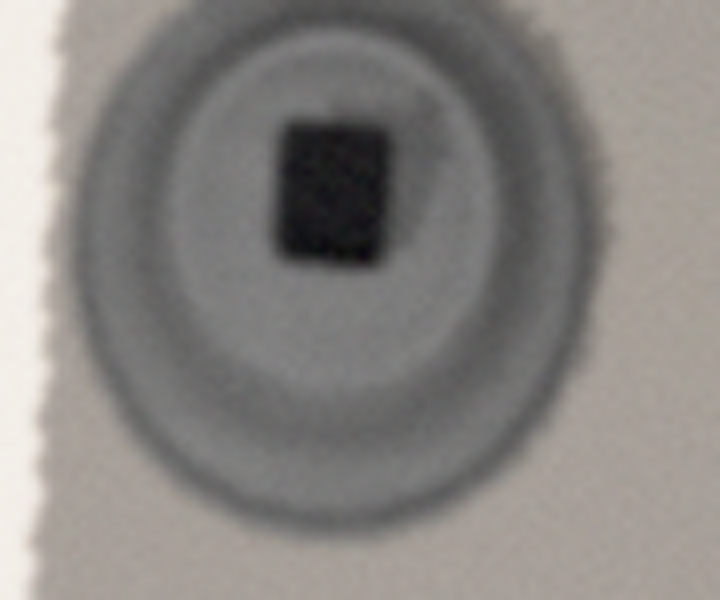

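View pics/w2p.png

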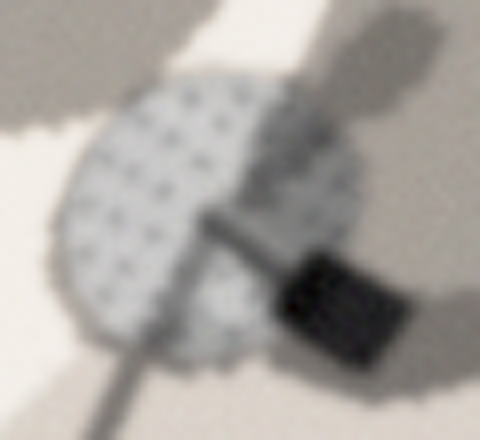

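Request:
{"method": "step_arm", "body": {"targets": [[-3, 15, -3, 0, 0, 0], [-2, 40, 0, 0, 0, 0], [0, 45, 0, 0, 0, 0], [0, 45, 0, 0, 0, 0], [0, 30, 0, 0, 0, 0], [0, 13, 0, 0, 0, 0], [0, 2, 0, 0, 0, 0]]}}

```text
time_s: 3.95
ee_pos: [0.4215, 0.1976, 0.0302]
eef_rot: [-1.571, -0.001, -2.81]
force: [-0.2, 0.6, 0.7]
grip_width: 0.0944
```

Request:
{"method": "step_arm", "body": {"targets": [[0, 0, 0, 0, 0, 0], [0, 0, 0, 0, 0, 0], [0, 0, 0, 0, 0, 0], [0, 0, 0, 0, 0, 0], [0, 0, 0, 0, 0, 0]], "gripper": -1, "squeeze": 20}}

```text
time_s: 4.58
ee_pos: [0.4216, 0.1983, 0.0307]
eef_rot: [-1.571, 0.001, -2.81]
force: [-1.1, 0.4, 3.1]
grip_width: 0.0583
```

Request:
{"method": "step_arm", "body": {"targets": [[0, -10, 0, 0, 0, 0], [0, -30, 0, 0, 0, 0], [0, -40, 0, 0, 0, 0], [0, -40, 0, 0, 0, 0], [0, 0, 0, 0, 0, 0]]}}

```text
time_s: 5.2
ee_pos: [0.4225, 0.1985, 0.1533]
eef_rot: [-1.571, 0.005, -2.81]
force: [0.6, 0.1, -2.2]
grip_width: 0.0583
```

Run:
```python
from h import *
wrist("w3")
c=camera("top")
for u,v in [(412,146),(385,141),(216,120),(425,135)]: print(u,v,ray(c,u,v,0).round(3),ray(c,u,v,.2).round(3))
plan([.6005,-.162,.15])
```

```text
[0.4225 0.1985 0.1533] 5.2
412 146 [ 0.712 -0.131  0.   ] [ 0.632 -0.093  0.2  ]
385 141 [ 0.718 -0.059  0.   ] [ 0.636 -0.035  0.2  ]
216 120 [0.724 0.395 0.   ] [0.642 0.33  0.2  ]
425 135 [ 0.747 -0.163  0.   ] [ 0.66  -0.119  0.2  ]
shift mm [-5.230e+01  2.000e-01  3.987e+02]
zheading -70.99 xhead -160.99 tilt [-2.e-04 -1.e-04 -1.e+00]
```

View pics/w3.png

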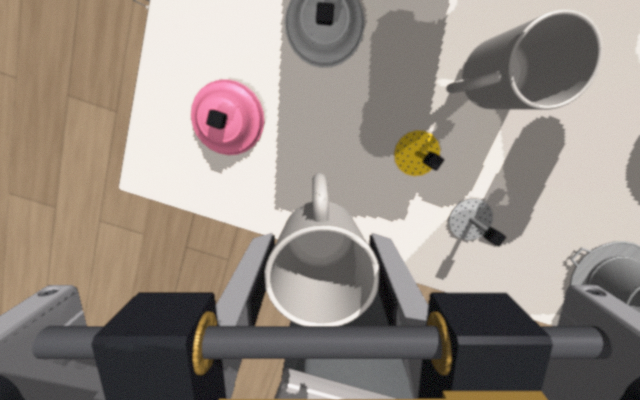

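Run:
```python
from h import *
X=wray("w3",322.5,274,.1533+.0363);print(X,X-get_obs()["ee_pos"])
T=toolT();print(T[:3,:3].T@(X-T[:3,3])*1000)
c,W=wload("w3");crop(c["pixels"],250,170,400,330,5,"w3c.png")
```

```text
[0.42417057 0.19723043 0.1896    ] [ 0.00302528 -0.00072079  0.03943887]
[ -2.61432468 -39.43951324   1.66923866]
```

View pics/w3c.png

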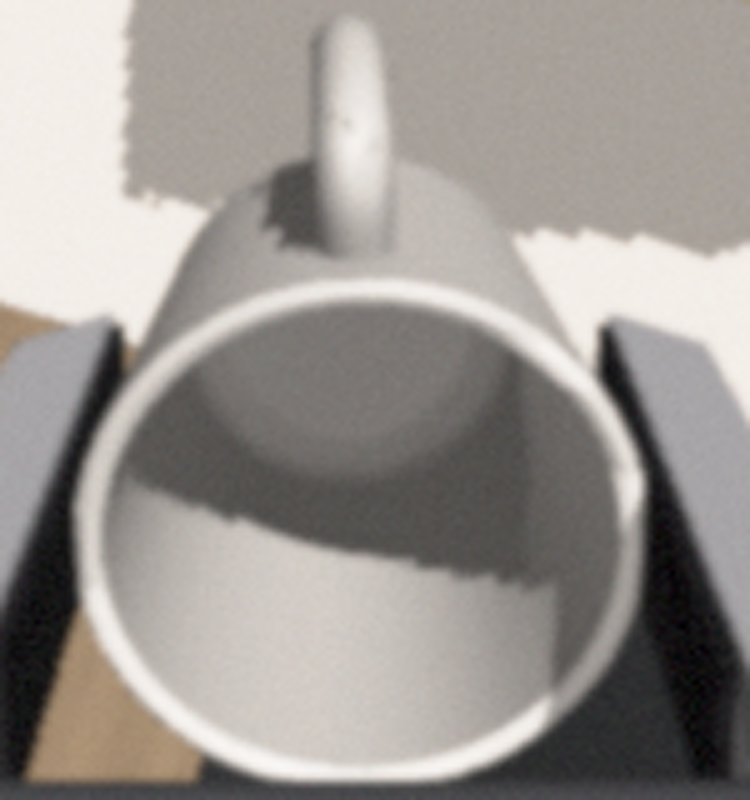

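Request:
{"method": "step_arm", "body": {"targets": [[-2, 0, 15, 0, 0, 0], [-4, 0, 30, 0, 0, 0], [-6, 0, 45, 0, 0, 0], [-6, 0, 45, 0, 0, 0], [-6, 0, 45, 0, 0, 0], [-6, 0, 45, 0, 0, 0], [-6, 0, 45, 0, 0, 0], [-6, 0, 45, 0, 0, 0], [-5, 0, 40, 0, 0, 0], [-4, 0, 30, 0, 0, 0], [-2, 0, 14, 0, 0, 0], [0, 0, 0, 0, 0, 0]]}}

```text
time_s: 6.8
ee_pos: [0.6012, -0.1624, 0.1495]
eef_rot: [-1.572, -0.001, -2.811]
force: [0.3, -0.3, -0.9]
grip_width: 0.0585
```

Run:
```python
from h import *
wrist("w4");plan([.6005,-.162,.15])
```

```text
[ 0.6012 -0.1624  0.1495] 6.8
shift mm [ 0.7 -0.2  0.2]
zheading -71.0 xhead -161.0 tilt [-1.1e-03  6.0e-04 -1.0e+00]
```

View pics/w4.png

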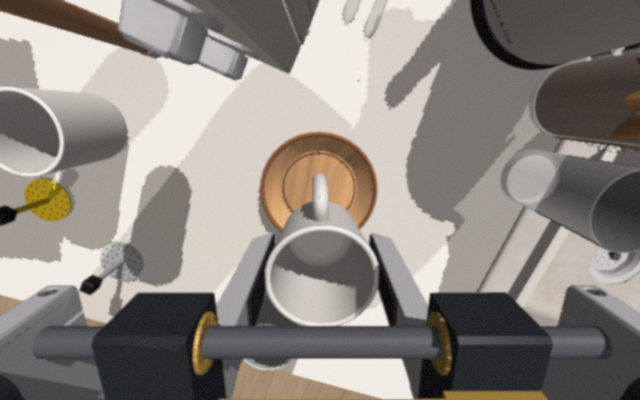

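Run:
```python
from h import *
c,W=wload("w4");px=c["pixels"]
hsv=cv2.cvtColor(px,cv2.COLOR_RGB2HSV)
m=((hsv[:,:,1]>70)&(hsv[:,:,0]<20)).astype(np.uint8);m[225:]=0;m[:120]=0;m[:,:255]=0;m[:,385:]=0
cs,_=cv2.findContours(m,0,1);k=max(cs,key=cv2.contourArea)[:,0]
k=np.array([p for p in k if p[1]<215 and (p[0]-320)**2+(p[1]-190)**2>45**2])
print(len(k),k.min(0),k.max(0))
P=np.array([wray("w4",u,v,.015)[:2] for u,v in k])
A=np.c_[2*P,np.ones(len(P))];s=np.linalg.lstsq(A,(P**2).sum(1),rcond=None)[0];print("saucer circle",s[:2],np.sqrt(s[2]+s[0]**2+s[1]**2))
X=wray("w4",322.5,274,.1495+.0363);print("cup",X)
d=np.r_[s[:2],0]-np.r_[X[:2],0];print(d*1000,toolT()[:3,:3].T@d*1000)
crop(px,250,120,400,330,3.8,"w4c.png")
```

```text
214 [260 132] [376 214]
saucer circle [ 0.60054807 -0.15985425] 0.06014632016461792
cup [ 0.60305566 -0.16357315  0.1858    ]
[-2.50759762  3.71890938  0.        ] [ 1.16000201  0.0048897  -4.33274788]
```

View pics/w4c.png

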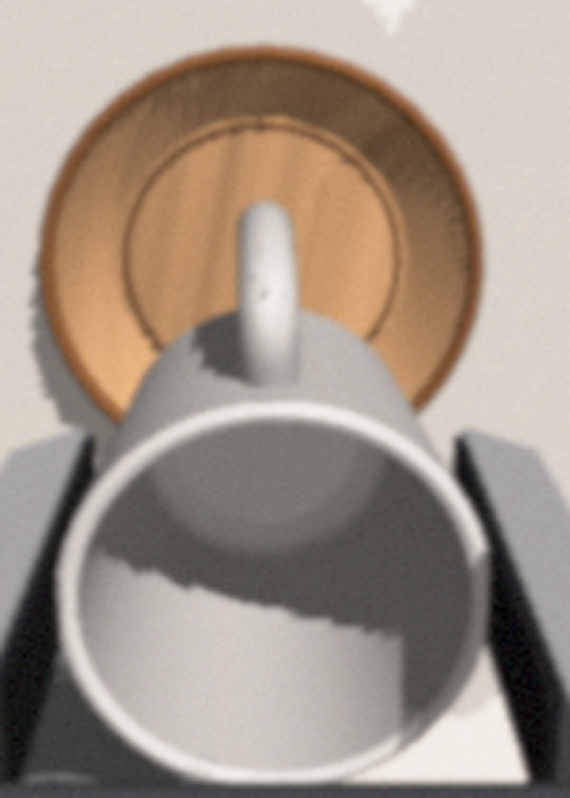

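Request:
{"method": "step_arm", "body": {"targets": [[1, 10, -3, 0, 0, 0], [0, 30, 0, 0, 0, 0], [0, 35, 0, 0, 0, 0], [0, 25, 0, 0, 0, 0], [0, 11, 0, 0, 0, 0], [0, 0, 0, 0, 0, 0], [0, 1, 0, 0, 0, 0], [0, 1, 0, 0, 0, 0], [0, 0, 0, 0, 0, 0]]}}

```text
time_s: 7.98
ee_pos: [0.5998, -0.1594, 0.0378]
eef_rot: [-1.57, 0.0, -2.81]
force: [0.7, 0.2, -1.3]
grip_width: 0.0584
```

Request:
{"method": "step_arm", "body": {"targets": [[0, 1, 0, 0, 0, 0], [0, 1, 0, 0, 0, 0], [0, 0.7, 0, 0, 0, 0], [0, 0, 0, 0, 0, 0]]}}

```text
time_s: 8.48
ee_pos: [0.5997, -0.1593, 0.0349]
eef_rot: [-1.571, 0.0, -2.81]
force: [-0.9, 0.8, -0.6]
grip_width: 0.0582
```

Request:
{"method": "step_arm", "body": {"targets": [[0, 0.7, 0, 0, 0, 0], [0, 0.5, 0, 0, 0, 0], [0, 0, 0, 0, 0, 0]]}}

```text
time_s: 8.85
ee_pos: [0.6002, -0.1592, 0.0347]
eef_rot: [-1.57, 0.001, -2.81]
force: [-1.8, 2.5, 9.9]
grip_width: 0.0586
```

Request:
{"method": "step_arm", "body": {"targets": [[0, -0.5, 0, 0, 0, 0], [0, 0, 0, 0, 0, 0], [0, 0, 0, 0, 0, 0], [0, 0, 0, 0, 0, 0], [0, 0, 0, 0, 0, 0]], "gripper": 1}}

```text
time_s: 9.48
ee_pos: [0.5996, -0.1594, 0.034]
eef_rot: [-1.571, -0.0, -2.81]
force: [-0.4, 0.4, -0.1]
grip_width: 0.0938
```

Request:
{"method": "step_arm", "body": {"targets": [[0, -15, 0, 0, 0, 0], [0, -40, 0, 0, 0, 0], [0, -50, 0, 0, 0, 0], [0, -50, 0, 0, 0, 0], [0, -30, 0, 0, 0, 0], [0, 0, 0, 0, 0, 0]]}}

```text
time_s: 10.22
ee_pos: [0.6003, -0.1596, 0.2225]
eef_rot: [-1.568, 0.004, -2.81]
force: [-0.1, -0.1, -0.9]
grip_width: 0.094
```

Run:
```python
from h import *
c,W=wrist("w5")
crop(c["pixels"],240,60,420,260,3.8,"w5c.png")
```

```text
[ 0.6003 -0.1596  0.2225] 10.225
```

View pics/w5.png

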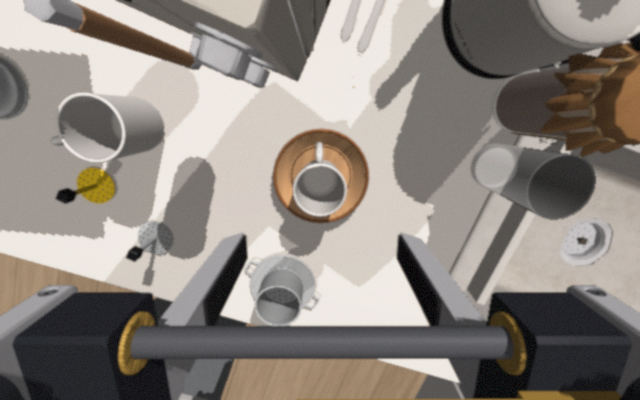

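View pics/w5c.png

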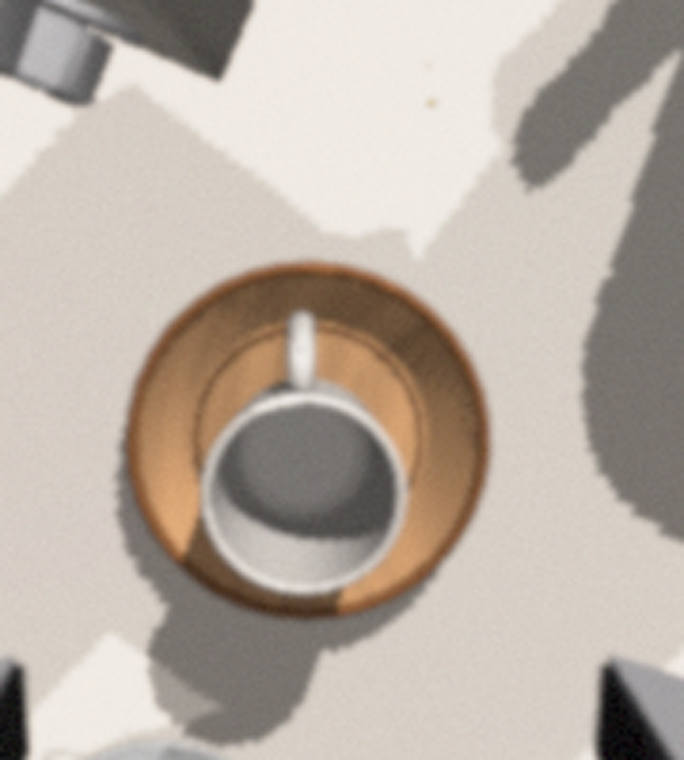

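The cup stands in the saucer with its rim centre at (319.6,188.8) and the saucer rim centre at (320.9,175.4). I'll measure both, then the filter.

Run:
```python
from h import *
a=wray("w5",319.6,188.8,.071);b=wray("w5",320.9,175.4,.015);print(a,b,a-b)
print(wray("w5",280,302,.057))
f=[.4325,-.1595];print(plan([f[0],f[1],.15]))
T=toolT();print((T[:3,:3].T@(a-T[:3,3])*1000))
```

```text
[ 0.59938199 -0.15915542  0.071     ] [ 0.60305393 -0.15938963  0.015     ] [-0.00367194  0.00023421  0.056     ]
[ 0.43888442 -0.16066766  0.057     ]
shift mm [158.3  69.9 -54.5]
zheading -70.99 xhead -160.99 tilt [ 1.9e-03 -6.0e-04 -1.0e+00]
None
[  0.49037659 149.16803749  -0.52200412]
```

Request:
{"method": "step_arm", "body": {"targets": [[15, 0, -5, 0, 0, 0], [35, 3, -12, 0, 0, 0], [40, 5, -14, 0, 0, 0], [40, 5, -14, 0, 0, 0], [20, 5, -7, 0, 0, 0], [8, 2, -2, 0, 0, 0], [0, 0, 0, 0, 0, 0]]}}

```text
time_s: 11.15
ee_pos: [0.4326, -0.1598, 0.1987]
eef_rot: [-1.571, -0.0, -2.81]
force: [0.4, 0.3, 0.5]
grip_width: 0.0938
```

Run:
```python
from h import *
c,W=wrist("w6")
crop(c["pixels"],240,110,420,270,4,"w6c.png")
```

```text
[ 0.4326 -0.1598  0.1987] 11.15
```

View pics/w6c.png

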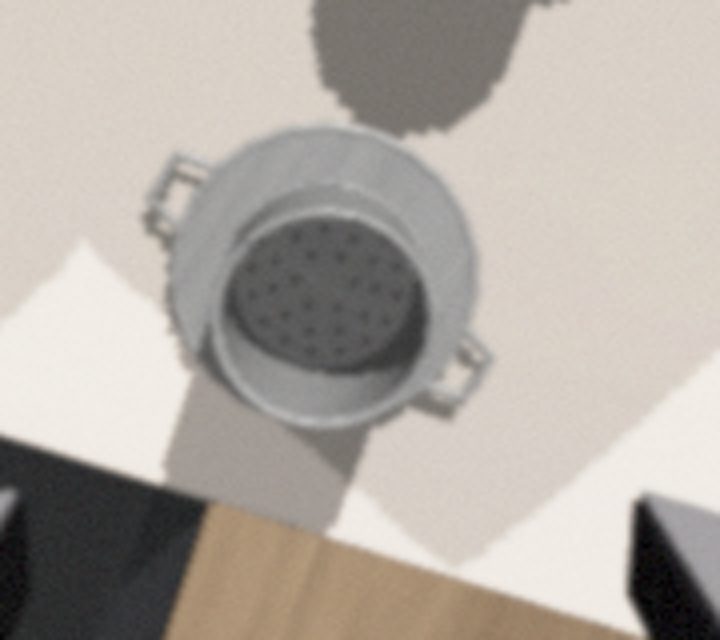

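Run:
```python
from h import *
a=wray("w6",319.9,189,.057);print(a)
plan([a[0],a[1],.016])
```

```text
[ 0.4331374  -0.15873087  0.057     ]
shift mm [ -0.5 182.9  -1. ]
zheading -71.0 xhead -161.0 tilt [-3.e-04  2.e-04 -1.e+00]
```

Request:
{"method": "step_arm", "body": {"targets": [[0, 15, -1, 0, 0, 0], [0, 40, 0, 0, 0, 0], [0, 45, 0, 0, 0, 0], [0, 45, 0, 0, 0, 0], [0, 25, 0, 0, 0, 0], [0, 10, 0, 0, 0, 0], [0, 1.5, 0, 0, 0, 0]]}}

```text
time_s: 12.08
ee_pos: [0.4323, -0.1587, 0.0172]
eef_rot: [-1.571, -0.001, -2.81]
force: [0.3, -0.8, -0.3]
grip_width: 0.0936
```

Request:
{"method": "step_arm", "body": {"targets": [[0, 0, 0, 0, 0, 0], [0, 0, 0, 0, 0, 0], [0, 0, 0, 0, 0, 0], [0, 0, 0, 0, 0, 0], [0, 0, 0, 0, 0, 0]], "gripper": -1, "squeeze": 20}}

```text
time_s: 12.7
ee_pos: [0.4325, -0.1589, 0.0179]
eef_rot: [-1.57, 0.0, -2.81]
force: [-1.7, -0.5, 4.8]
grip_width: 0.0604
```

Request:
{"method": "step_arm", "body": {"targets": [[0, -10, 0, 0, 0, 0], [0, -30, 0, 0, 0, 0], [0, -45, 0, 0, 0, 0], [0, -45, 0, 0, 0, 0], [0, -20, 0, 0, 0, 0], [0, 0, 0, 0, 0, 0]]}}

```text
time_s: 13.45
ee_pos: [0.4327, -0.159, 0.1689]
eef_rot: [-1.569, 0.002, -2.81]
force: [-0.1, 0.7, -1.3]
grip_width: 0.0607
```

Run:
```python
from h import *
c,W=wrist("w7");plan([.5997,-.1593,.16])
```

```text
[ 0.4327 -0.159   0.1689] 13.45
shift mm [-158.2    7.6   55.1]
zheading -70.99 xhead -160.99 tilt [ 4.e-04 -2.e-04 -1.e+00]
```

View pics/w7.png

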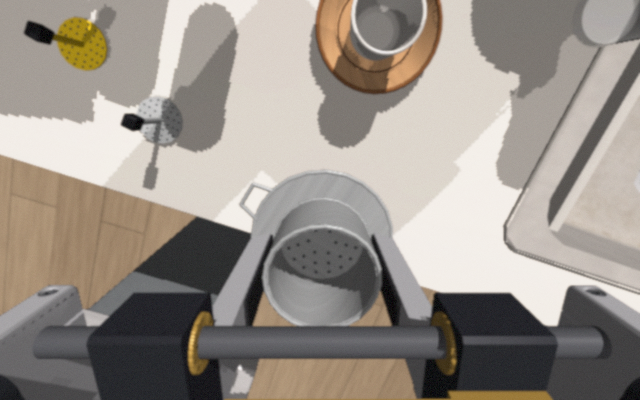

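Request:
{"method": "step_arm", "body": {"targets": [[-8, 0, 3, 0, 0, 0], [-22, 0, 8, 0, 0, 0], [-33, 0, 11, 0, 0, 0], [-36, 2, 12, 0, 0, 0], [-33, 3, 11, 0, 0, 0], [-18, 2, 7, 0, 0, 0], [-7, 2, 3, 0, 0, 0], [0, 0, 0, 0, 0, 0]]}}

```text
time_s: 14.5
ee_pos: [0.5984, -0.1596, 0.1574]
eef_rot: [-1.572, -0.001, -2.81]
force: [0.5, 0.0, -1.3]
grip_width: 0.0607
```

Run:
```python
from h import *
c,W=wrist("w8");plan([.5990,-.1592,.16])
s=camera("scene");crop(s["pixels"],300,100,440,240,5,"s8.png")
crop(c["pixels"],230,100,410,330,3,"w8c.png")
```

```text
[ 0.5984 -0.1596  0.1574] 14.5
shift mm [-0.9 -2.1 -0.2]
zheading -71.0 xhead -161.0 tilt [-1.2e-03  3.0e-04 -1.0e+00]
```

View pics/w8c.png

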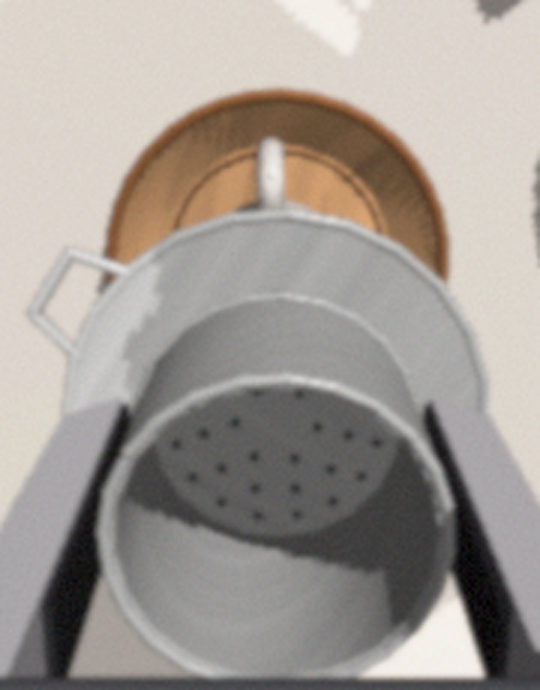

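View pics/s8.png

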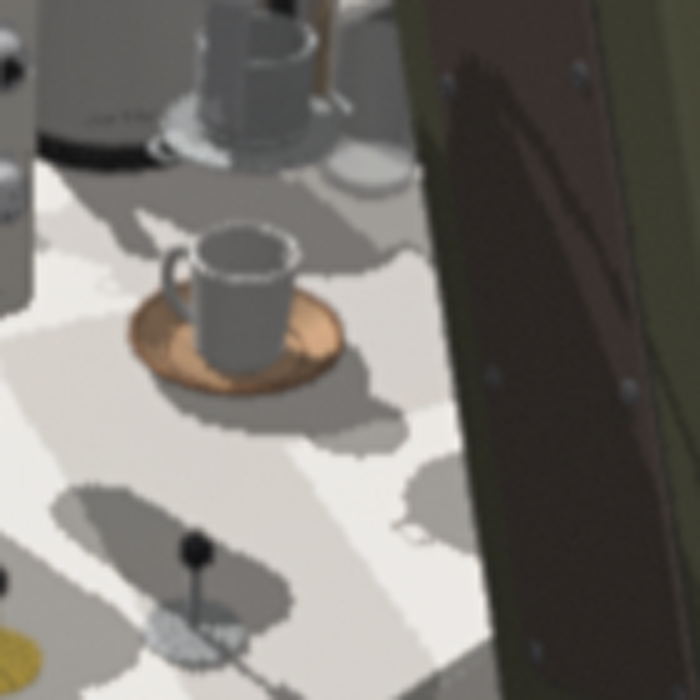

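Request:
{"method": "step_arm", "body": {"targets": [[-0.5, 10, 0, 0, 0, 0], [0, 25, 0, 0, 0, 0], [0, 18, 0, 0, 0, 0], [0, 7, 0, 0, 0, 0], [0, 2, 0, 0, 0, 0], [0, 0, 0, 0, 0, 0]]}}

```text
time_s: 15.35
ee_pos: [0.5994, -0.1596, 0.0971]
eef_rot: [-1.57, 0.001, -2.81]
force: [-0.0, -0.5, -2.1]
grip_width: 0.0607
```

Run:
```python
from h import *
c,W=wrist("w9")
s=camera("scene");crop(s["pixels"],310,100,400,190,7,"s9.png")
```

```text
[ 0.5994 -0.1596  0.0971] 15.35
```

View pics/s9.png

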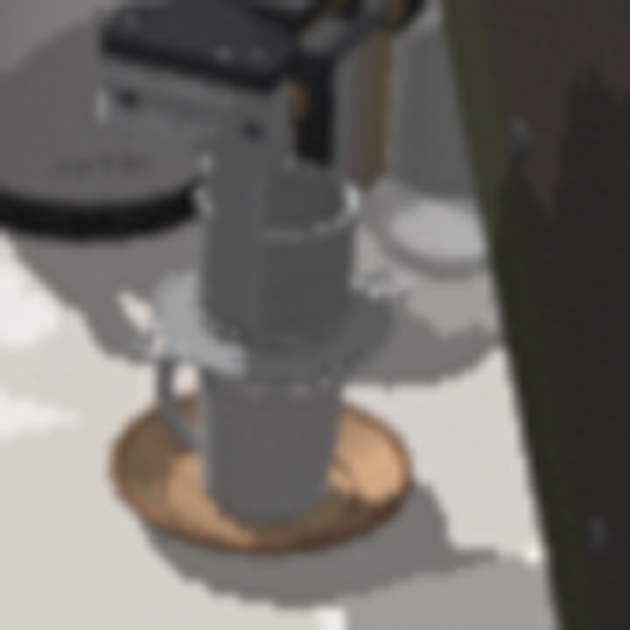

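Aligned well: the filter's brim (270,320 in the crop) is centred over the cup. Lowering slowly.

Request:
{"method": "step_arm", "body": {"targets": [[0, 3, 0, 0, 0, 0], [0, 3, 0, 0, 0, 0], [0, 3, 0, 0, 0, 0], [0, 2, 0, 0, 0, 0], [0, 1, 0, 0, 0, 0], [0, 0, 0, 0, 0, 0]]}}

```text
time_s: 16.2
ee_pos: [0.5991, -0.1595, 0.0845]
eef_rot: [-1.571, -0.0, -2.81]
force: [0.3, 0.3, -1.3]
grip_width: 0.0611
```

Request:
{"method": "step_arm", "body": {"targets": [[0, 0.7, 0, 0, 0, 0], [0, 0.5, 0, 0, 0, 0], [0, 0, 0, 0, 0, 0]]}}

```text
time_s: 16.58
ee_pos: [0.5992, -0.1595, 0.0834]
eef_rot: [-1.571, 0.0, -2.81]
force: [-0.4, -1.0, 0.0]
grip_width: 0.0609
```

Request:
{"method": "step_arm", "body": {"targets": [[0, 0.6, 0, 0, 0, 0], [0, 0.4, 0, 0, 0, 0], [0, 0, 0, 0, 0, 0]]}}

```text
time_s: 16.95
ee_pos: [0.5994, -0.1595, 0.0832]
eef_rot: [-1.57, 0.001, -2.81]
force: [-1.2, 2.2, 6.4]
grip_width: 0.0605
```

Contact at the expected height. Releasing.

Request:
{"method": "step_arm", "body": {"targets": [[0, -0.5, 0, 0, 0, 0], [0, 0, 0, 0, 0, 0], [0, 0, 0, 0, 0, 0], [0, 0, 0, 0, 0, 0], [0, 0, 0, 0, 0, 0]], "gripper": 1}}

```text
time_s: 17.58
ee_pos: [0.5991, -0.1595, 0.0828]
eef_rot: [-1.571, -0.0, -2.81]
force: [0.8, 0.4, -0.1]
grip_width: 0.0937
```

Request:
{"method": "step_arm", "body": {"targets": [[0, -15, 0, 0, 0, 0], [0, -40, 0, 0, 0, 0], [0, -50, 0, 0, 0, 0], [0, -30, 0, 0, 0, 0], [0, 0, 0, 0, 0, 0]]}}

```text
time_s: 18.2
ee_pos: [0.5999, -0.1598, 0.2214]
eef_rot: [-1.568, 0.004, -2.81]
force: [-0.1, -0.4, -0.0]
grip_width: 0.0936
```

Run:
```python
from h import *
c,W=wrist("w10")
crop(c["pixels"],240,110,420,270,4,"w10c.png")
s=camera("scene");crop(s["pixels"],310,100,400,190,7,"s10.png")
```

```text
[ 0.5999 -0.1598  0.2214] 18.2
```

View pics/w10c.png

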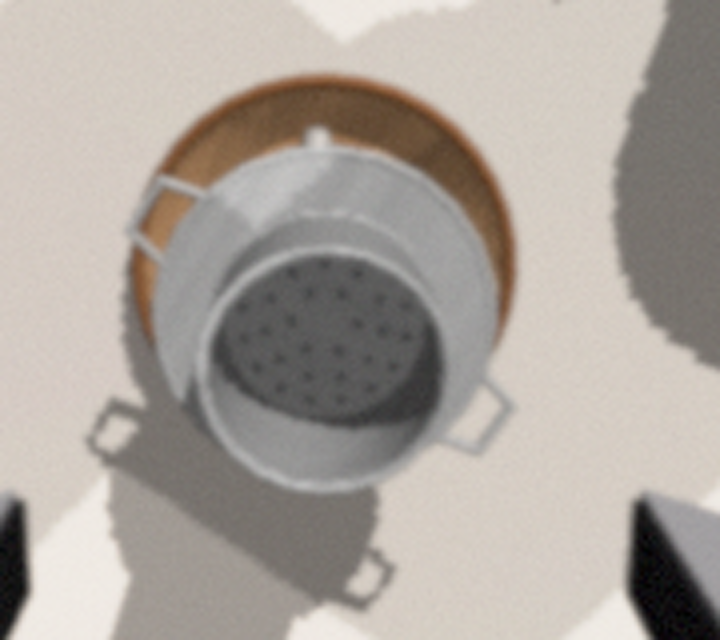

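View pics/s10.png

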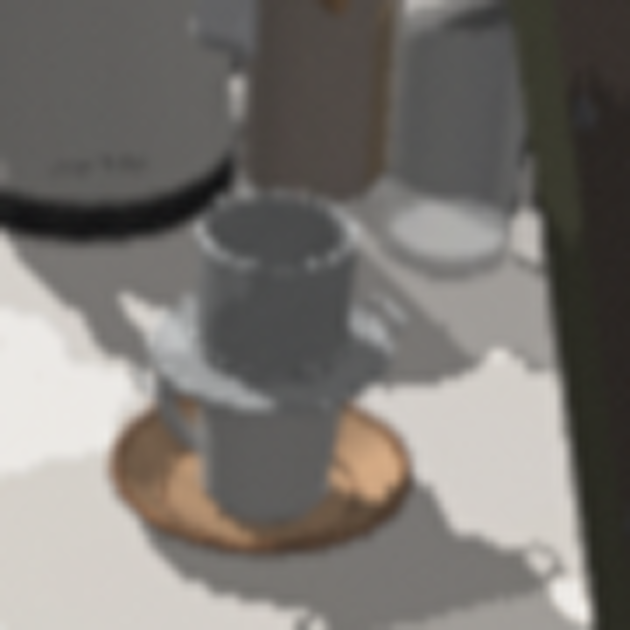

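Run:
```python
from h import *
a=wray("w10",319.6,201.6,.123);print("filter wrist",a)
print("floor",wray("w10",240+322/4-.4,110+336/4-.4,.075))
plan([.4435,.0265,.22])
```

```text
filter wrist [ 0.60008545 -0.15921192  0.123     ]
floor [ 0.59533866 -0.16119931  0.075     ]
shift mm [  86.4   -2.3 -226.4]
zheading -70.99 xhead -160.99 tilt [-3.e-04  1.e-04 -1.e+00]
```

Request:
{"method": "step_arm", "body": {"targets": [[6, 0, -15, 0, 0, 0], [13, 0, -35, 0, 0, 0], [17, 0, -45, 0, 0, 0], [17, 0, -45, 0, 0, 0], [17, 3, -45, 0, 0, 0], [11, 5, -28, 0, 0, 0], [5, 3, -13, 0, 0, 0], [0, 0, 0, 0, 0, 0]]}}

```text
time_s: 19.3
ee_pos: [0.4441, 0.0262, 0.2065]
eef_rot: [-1.571, -0.001, -2.809]
force: [-0.2, -0.3, 0.2]
grip_width: 0.0943
```

Run:
```python
from h import *
c,W=wrist("w11")
crop(c["pixels"],280,130,380,230,6,"w11c.png")
```

```text
[0.4441 0.0262 0.2065] 19.3
```

View pics/w11c.png

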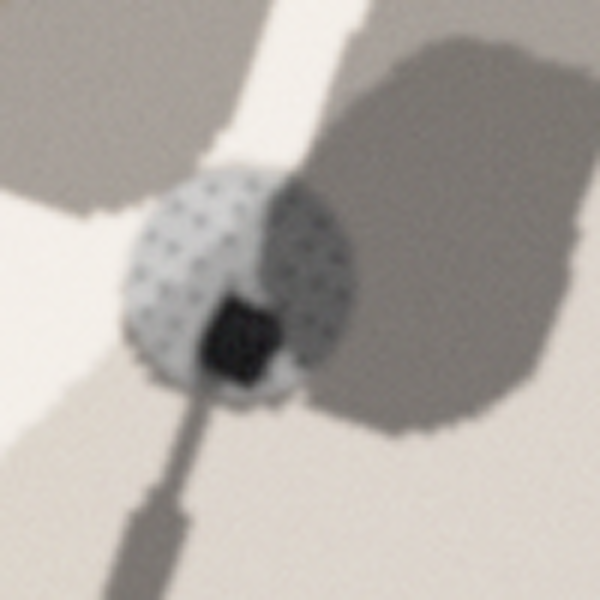

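Run:
```python
from h import *
c,W=wload("w11");px=c["pixels"].max(2)
m=(px<60).astype(np.uint8);m[:165]=0;m[205:]=0;m[:,:305]=0;m[:,340:]=0
k=max(cv2.findContours(m,0,1)[0],key=cv2.contourArea);print(cv2.minAreaRect(k),cv2.contourArea(k))
hull=cv2.convexHull(k)[:,0];
big=cv2.resize(px[170:205,305:340],None,fx=8,fy=8,interpolation=cv2.INTER_CUBIC)
b=(big<75).astype(np.uint8);k2=max(cv2.findContours(b,0,1)[0],key=cv2.contourArea)
print(cv2.minAreaRect(k2));ap=cv2.approxPolyDP(k2,14,True)[:,0];uv=ap/8-.44+[305,170];print(uv)
P=np.array([wray("w11",u,v,.058)[:2] for u,v in uv])
for i in range(len(P)):
    e=P[(i+1)%len(P)]-P[i];print(P[i].round(4),np.linalg.norm(e).round(4),np.degrees(np.arctan2(e[1],e[0])).round(1))
(cx,cy),_,_=cv2.minAreaRect(k2);print("knob ctr",wray("w11",cx/8-.44+305,cy/8-.44+170,.056))
print("disc ctr",wray("w11",280+241/6-.4,130+286/6-.4,.003), get_obs()["qpos"][5])
```

```text
((319.5735168457031, 186.54409790039062), (10.461413383483887, 12.347898483276367), 30.963754653930664) 105.0
((123.02771759033203, 136.24559020996094), (101.48127746582031, 108.25672912597656), 17.52556800842285)
[[317.685 179.06 ]
 [313.06  189.56 ]
 [321.06  193.685]
 [326.685 183.435]]
[0.4526 0.0326] 0.0127 175.6
[0.4399 0.0336] 0.0099 -99.1
[0.4383 0.0238] 0.013 -8.9
[0.4512 0.0218] 0.0108 82.6
knob ctr [0.44499006 0.027443   0.056     ]
disc ctr [0.44370895 0.02759914 0.003     ] 1.2146687356015777
```

Request:
{"method": "step_arm", "body": {"targets": [[0, 0, 0, 0, 7, 0], [0, 0, 0, 0, 10, 0], [0, 0, 0, 0, 8, 0], [0, 0, 0, 0, 3, 0], [0, 0, 0, 0, 0, 0]], "gripper": 0}}

```text
time_s: 19.98
ee_pos: [0.4447, 0.0254, 0.2067]
eef_rot: [-1.571, -0.0, 2.984]
force: [0.1, 0.0, -0.1]
grip_width: 0.0487
```

Run:
```python
from h import *
c,W=wrist("w12")
crop(c["pixels"],280,130,380,230,6,"w12c.png");plan([.4442,.0275,.034])
```

```text
[0.4447 0.0254 0.2067] 19.975
shift mm [  0.7 172.7  -1.9]
zheading -98.97 xhead 171.03 tilt [-3.e-04 -0.e+00 -1.e+00]
```

View pics/w12c.png

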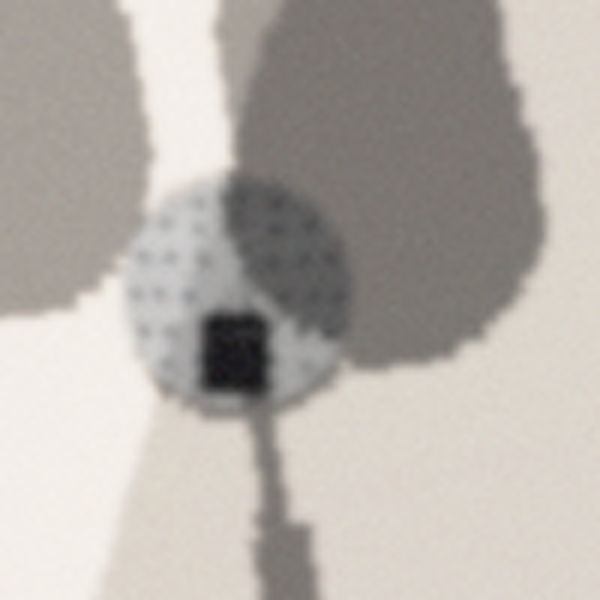

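The knob is now square to the jaws, centred at crop (235,350).

Run:
```python
from h import *
a=wray("w12",280+235/6-.4,130+350/6-.4,.057);b=wray("w12",280+239/6-.4,130+297/6-.4,.003);print(a,b)
plan([(a[0]+b[0])/2,(a[1]+b[1])/2,.034])
```

```text
[0.44556965 0.02757694 0.057     ] [0.44329688 0.02762626 0.003     ]
shift mm [  0.5 172.7  -2. ]
zheading -98.97 xhead 171.03 tilt [-3.e-04 -0.e+00 -1.e+00]
```

Request:
{"method": "step_arm", "body": {"targets": [[0.5, 15, -2, 0, 0, 0], [0, 40, 0, 0, 0, 0], [0, 45, 0, 0, 0, 0], [0, 40, 0, 0, 0, 0], [0, 22, 0, 0, 0, 0], [0, 9, 0, 0, 0, 0], [0, 1.5, 0, 0, 0, 0], [0, 0, 0, 0, 0, 0]]}}

```text
time_s: 21.02
ee_pos: [0.4444, 0.0282, 0.0349]
eef_rot: [-1.571, 0.001, 2.985]
force: [0.3, 0.8, 0.9]
grip_width: 0.0466
```

Request:
{"method": "step_arm", "body": {"targets": [[0, 0, 0, 0, 0, 0], [0, 0, 0, 0, 0, 0], [0, 0, 0, 0, 0, 0], [0, 0, 0, 0, 0, 0]], "gripper": -1, "squeeze": 15}}

```text
time_s: 21.52
ee_pos: [0.4441, 0.0282, 0.0344]
eef_rot: [-1.571, 0.0, 2.985]
force: [-0.0, -0.8, 0.1]
grip_width: 0.0124
```

Request:
{"method": "step_arm", "body": {"targets": [[0, -10, 0, 0, 0, 0], [0, -30, 0, 0, 0, 0], [0, -45, 0, 0, 0, 0], [0, -50, 0, 0, 0, 0], [0, -35, 0, 0, 0, 0], [0, -10, 0, 0, 0, 0], [0, 0, 0, 0, 0, 0]]}}

```text
time_s: 22.4
ee_pos: [0.4439, 0.0282, 0.2141]
eef_rot: [-1.571, 0.0, 2.985]
force: [-0.2, 0.3, -0.8]
grip_width: 0.0128
```

Run:
```python
from h import *
c,W=wrist("w13");crop(c["pixels"],230,100,410,330,3,"w13c.png")
plan([.5993,-.1595,.2135])
```

```text
[0.4439 0.0282 0.2141] 22.4
shift mm [-183.1   -0.5  161. ]
zheading -98.99 xhead 171.01 tilt [-0.0015 -0.     -1.    ]
```

View pics/w13c.png

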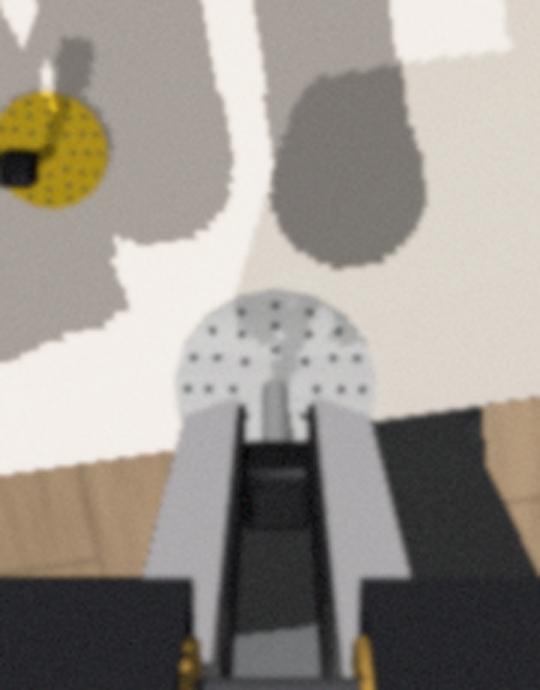

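Request:
{"method": "step_arm", "body": {"targets": [[-8, 0, 7, 0, 0, 0], [-20, 0, 17, 0, 0, 0], [-32, 0, 28, 0, 0, 0], [-36, 0, 32, 0, 0, 0], [-36, 0, 32, 0, 0, 0], [-28, 0, 25, 0, 0, 0], [-16, 0, 14, 0, 0, 0], [-7, 0, 6, 0, 0, 0], [0, 0, 0, 0, 0, 0], [0, 0, 0, 0, 0, 0]]}}

```text
time_s: 23.7
ee_pos: [0.5993, -0.1589, 0.2143]
eef_rot: [-1.571, -0.0, 2.985]
force: [-0.4, 0.5, -0.0]
grip_width: 0.0131
```

Run:
```python
from h import *
c,W=wrist("w14");crop(c["pixels"],230,100,410,330,3,"w14c.png")
plan([.5995,-.1594,.168])
```

```text
[ 0.5993 -0.1589  0.2143] 23.7
shift mm [-0.2 46.5  0.5]
zheading -98.95 xhead 171.05 tilt [ 1.e-04  0.e+00 -1.e+00]
```

View pics/w14c.png

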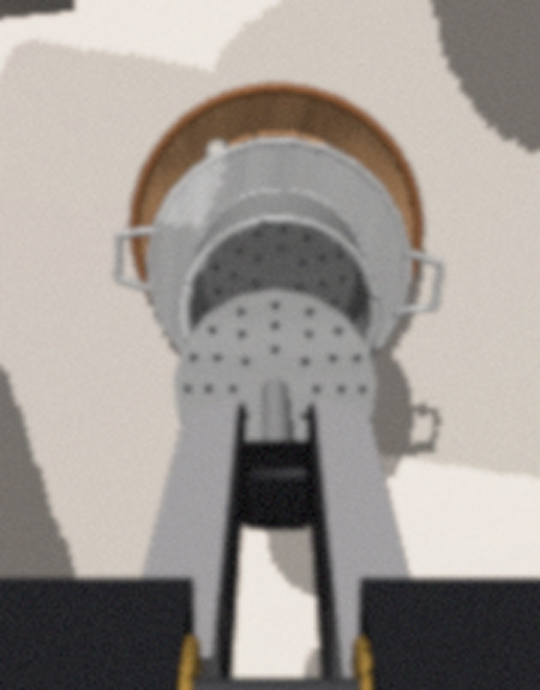

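Disc and chamber look in line. I'll lower the disc to just above the rim and compare directly.

Request:
{"method": "step_arm", "body": {"targets": [[0, 10, 0.5, 0, 0, 0], [0, 20, 0, 0, 0, 0], [0, 11, 0, 0, 0, 0], [0, 4, 0, 0, 0, 0], [0, 0, 0, 0, 0, 0], [0, 0, 0, 0, 0, 0]]}}

```text
time_s: 24.5
ee_pos: [0.5998, -0.16, 0.1699]
eef_rot: [-1.571, 0.001, 2.985]
force: [0.3, 0.6, 0.1]
grip_width: 0.0127
```

Run:
```python
from h import *
c,W=wrist("w15");crop(c["pixels"],270,180,370,270,7,"w15c.png")
s=camera("scene");crop(s["pixels"],310,70,400,180,6,"s15.png")
```

```text
[ 0.5998 -0.16    0.1699] 24.5
```

View pics/w15c.png

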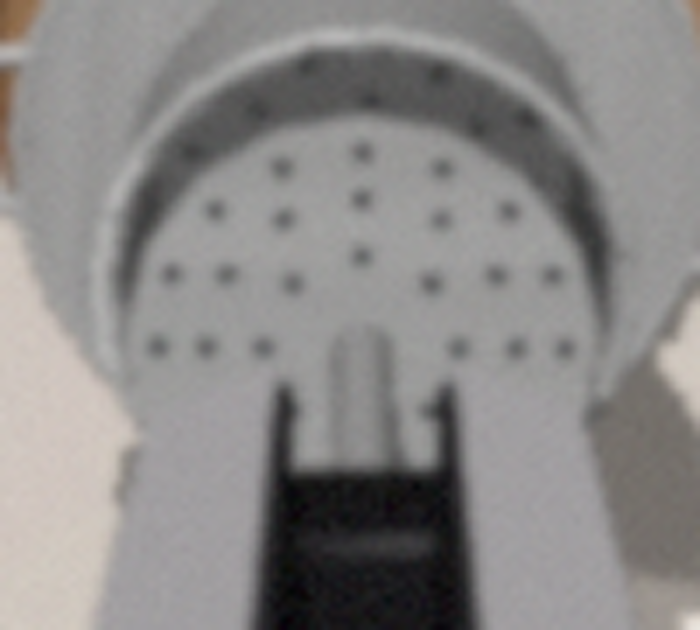

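View pics/s15.png

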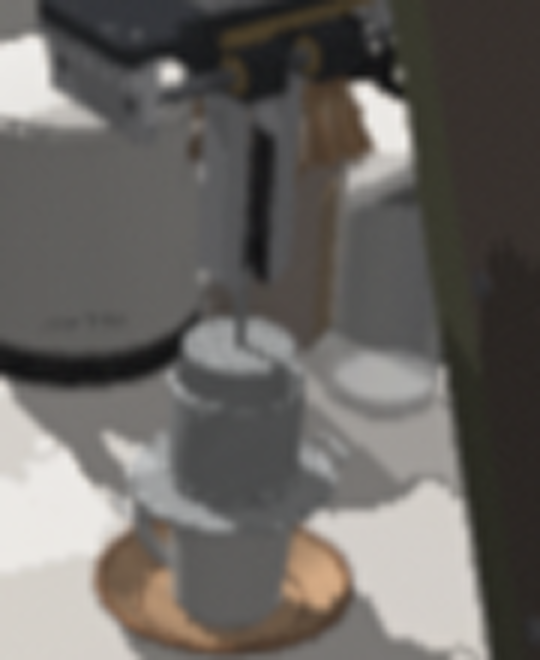

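```bash
cat >> h.py <<'E'
from scipy.optimize import least_squares
def circ(name,pts,off,s,z,r):
    P=np.array([wray(name,off[0]+x/s-.4,off[1]+y/s-.4,z)[:2] for x,y in pts])
    q=least_squares(lambda c:np.hypot(*(P-c).T)-r,P.mean(0)).x;return q,np.round((np.hypot(*(P-q).T)-r)*1000,1)
E
python3 - <<'E'
from h import *
d,rd=circ("w15",[(365,118),(240,150),(165,215),(135,270),(128,330),(500,160),(540,200),(583,270),(600,330)],(270,180),7,.1394,.0245)
f,rf=circ("w15",[(370,28),(230,70),(140,160),(95,290),(520,75),(590,170),(615,260)],(270,180),7,.123,.030)
print(d,rd,f,rf);e=np.r_[f-d,0];print(toolT()[:3,:3].T@e*1000)
E
```

```text
[ 0.59962008 -0.16059282] [ 0.1  0.   0.1  0.1 -0.4  0.1 -0.3 -0.3  0.2] [ 0.59877098 -0.1603261 ] [ 0.9 -0.3 -1.2 -0.7  0.9 -0.9 -1.6]
[ 8.80347325e-01 -6.57288148e-04 -1.30767969e-01]
```

Request:
{"method": "step_arm", "body": {"targets": [[0.6, 4, 0, 0, 0, 0], [0, 6, 0, 0, 0, 0], [0, 6, 0, 0, 0, 0], [0, 6, 0, 0, 0, 0], [0, 0, 0, 0, 0, 0]]}}

```text
time_s: 25.22
ee_pos: [0.5988, -0.1598, 0.1467]
eef_rot: [-1.571, -0.001, 2.985]
force: [0.4, 0.3, -0.1]
grip_width: 0.0128
```

Run:
```python
from h import *
c,W=wrist("w16");crop(c["pixels"],270,180,370,270,7,"w16c.png")
s=camera("scene");crop(s["pixels"],310,70,400,180,6,"s16.png")
```

```text
[ 0.5988 -0.1598  0.1467] 25.225
```

View pics/w16c.png

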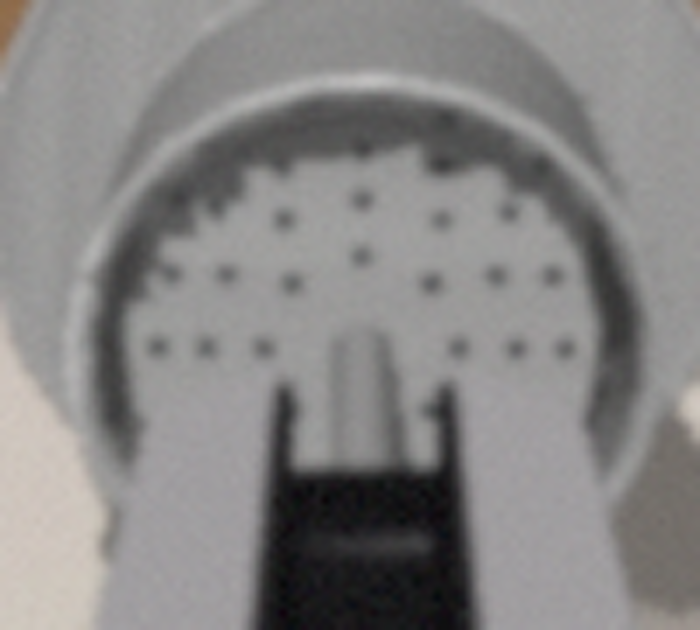

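Request:
{"method": "step_arm", "body": {"targets": [[0, 7, 0, 0, 0, 0], [0, 9, 0, 0, 0, 0], [0, 9, 0, 0, 0, 0], [0, 6, 0, 0, 0, 0], [0, 3, 0, 0, 0, 0], [0, 1, 0, 0, 0, 0], [0, 0, 0, 0, 0, 0]]}}

```text
time_s: 26.2
ee_pos: [0.5991, -0.1598, 0.1125]
eef_rot: [-1.571, 0.0, 2.985]
force: [0.8, -0.7, -1.1]
grip_width: 0.0131
```

Request:
{"method": "step_arm", "body": {"targets": [[0, 1, 0, 0, 0, 0], [0, 1, 0, 0, 0, 0], [0, 0.6, 0, 0, 0, 0], [0, 0, 0, 0, 0, 0]]}}

```text
time_s: 26.7
ee_pos: [0.5989, -0.1598, 0.1097]
eef_rot: [-1.571, -0.0, 2.985]
force: [-0.4, 0.4, -0.9]
grip_width: 0.013
```

Request:
{"method": "step_arm", "body": {"targets": [[0, 0.6, 0, 0, 0, 0], [0, 0.5, 0, 0, 0, 0], [0, 0, 0, 0, 0, 0]]}}

```text
time_s: 27.08
ee_pos: [0.599, -0.1598, 0.1087]
eef_rot: [-1.571, 0.0, 2.985]
force: [0.2, 0.1, -0.5]
grip_width: 0.013
```

Request:
{"method": "step_arm", "body": {"targets": [[0, 0.6, 0, 0, 0, 0], [0, 0.5, 0, 0, 0, 0], [0, 0, 0, 0, 0, 0]]}}

```text
time_s: 27.45
ee_pos: [0.5994, -0.1599, 0.1085]
eef_rot: [-1.571, 0.002, 2.985]
force: [-1.3, 0.7, 7.7]
grip_width: 0.0128
```

Request:
{"method": "step_arm", "body": {"targets": [[0, -0.6, 0, 0, 0, 0], [0, 0, 0, 0, 0, 0], [0, 0, 0, 0, 0, 0], [0, 0, 0, 0, 0, 0]], "gripper": -0.56}}

```text
time_s: 27.95
ee_pos: [0.5989, -0.1598, 0.108]
eef_rot: [-1.571, -0.0, 2.985]
force: [-0.4, -0.2, 0.2]
grip_width: 0.0211
```

Request:
{"method": "step_arm", "body": {"targets": [[0, -5, 0, 0, 0, 0], [0, -15, 0, 0, 0, 0], [0, -30, 0, 0, 0, 0], [0, -40, 0, 0, 0, 0], [0, -25, 0, 0, 0, 0], [0, 0, 0, 0, 0, 0]]}}

```text
time_s: 28.7
ee_pos: [0.5996, -0.1601, 0.226]
eef_rot: [-1.57, 0.004, 2.985]
force: [0.3, 0.1, 0.2]
grip_width: 0.0205
```

Run:
```python
from h import *
c,W=wrist("w17");crop(c["pixels"],240,110,420,270,4,"w17c.png")
s=camera("scene");crop(s["pixels"],310,70,400,180,6,"s17.png")
plan([.5743,.2465,.22])
```

```text
[ 0.5996 -0.1601  0.226 ] 28.7
shift mm [  87.6    2.8 -397.4]
zheading -98.99 xhead 171.01 tilt [-3.e-04  1.e-04 -1.e+00]
```

View pics/w17c.png

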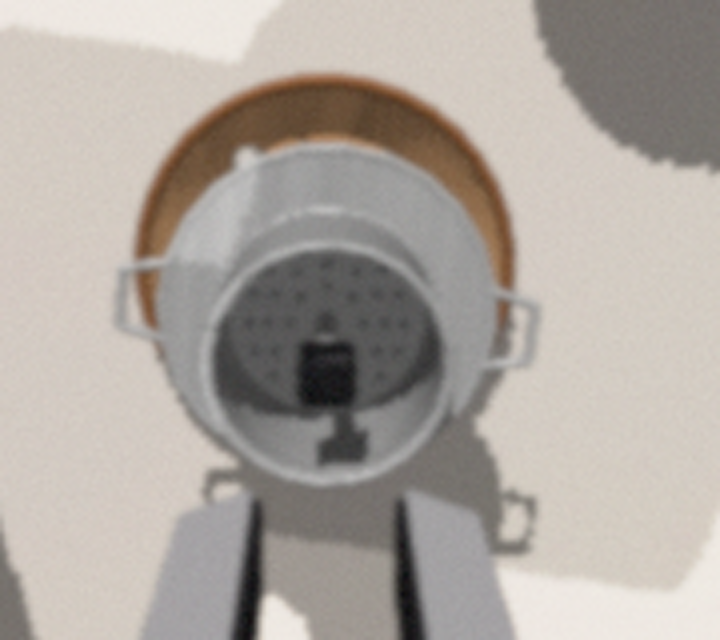

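View pics/s17.png

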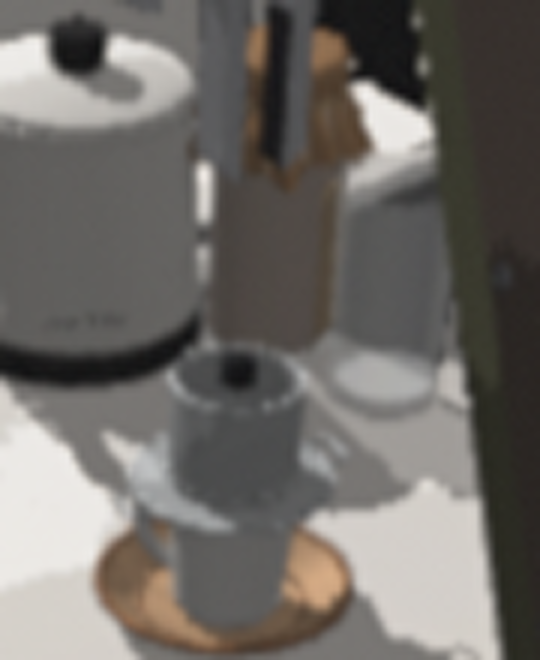

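Request:
{"method": "step_arm", "body": {"targets": [[0, 0, -10, 0, -7, 0], [0, 0, -20, 0, -10, 0], [0, 0, -40, 0, -8, 0], [0, 0, -45, 0, -3, 0], [0, 0, -45, 0, 0, 0], [0, 0, -45, 0, 0, 0], [-10, 0, -45, 0, 0, 0], [-20, 0, -45, 0, 0, 0], [-25, 0, -40, 0, 0, 0], [-20, 0, -25, 0, 0, 0], [-10, 0, -10, 0, 0, 0], [0, 0, 0, 0, 0, 0]], "gripper": 0.1}}

```text
time_s: 30.3
ee_pos: [0.5804, 0.2215, 0.2222]
eef_rot: [-1.571, -0.001, -2.809]
force: [-0.0, -0.4, 0.2]
grip_width: 0.0513
```

Run:
```python
from h import *
plan([.5743,.2465,.20])
```

```text
shift mm [ -2.4  22.2 -25.6]
zheading -70.97 xhead -160.97 tilt [-1.4e-03 -6.0e-04 -1.0e+00]
```

Request:
{"method": "step_arm", "body": {"targets": [[-1, 10, -10, 0, 0, 0], [-1, 12, -15, 0, 0, 0], [0, 0, 0, 0, 0, 0], [0, 0, 0, 0, 0, 0]]}}

```text
time_s: 30.8
ee_pos: [0.5743, 0.2459, 0.2013]
eef_rot: [-1.571, 0.0, -2.81]
force: [0.2, 0.6, 0.0]
grip_width: 0.0513
```

Run:
```python
from h import *
c,W=wrist("w18");crop(c["pixels"],260,120,380,250,5,"w18c.png")
```

```text
[0.5743 0.2459 0.2013] 30.8
```

View pics/w18c.png

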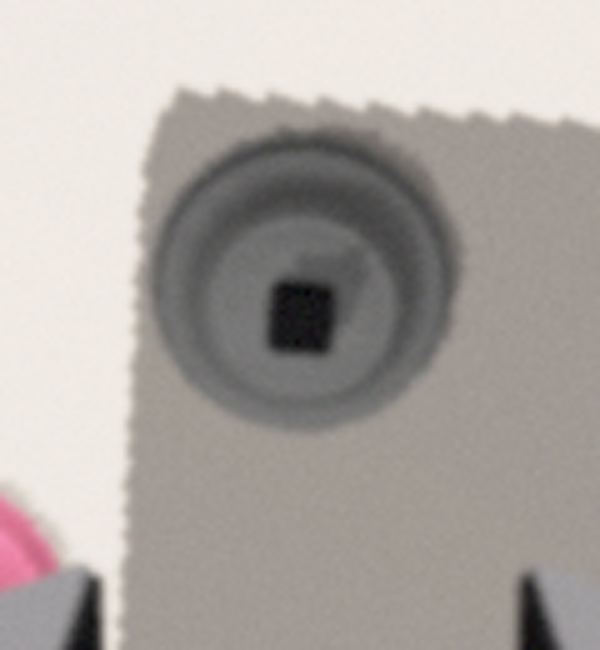

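View pics/w18.png

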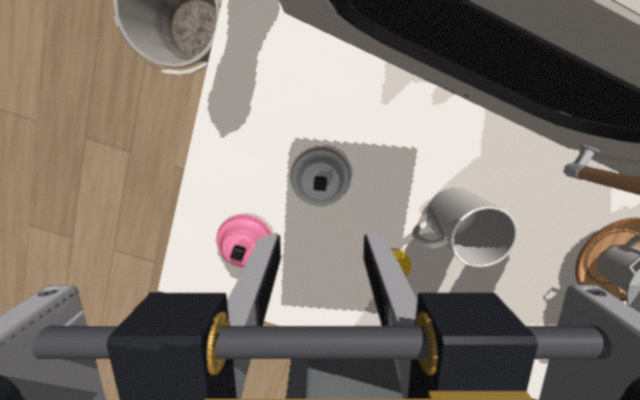

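Run:
```python
from h import *
a=wray("w18",260+301/5-.4,120+317/5-.4,.040);b=wray("w18",260+305/5-.4,120+284/5-.4,.003);print(a,b)
m=(a+b)/2
plan([a[0]*.6+b[0]*.4,a[1]*.6+b[1]*.4,.019])
```

```text
[0.57660755 0.24782239 0.04      ] [0.57651216 0.2470066  0.003     ]
shift mm [ -2.5 182.5  -0.9]
zheading -70.99 xhead -160.99 tilt [ 5.e-04  1.e-04 -1.e+00]
```

Request:
{"method": "step_arm", "body": {"targets": [[-2.2, 15, -0.9, 0, 4.5, 0], [0, 40, 0, 0, 0, 0], [0, 45, 0, 0, 0, 0], [0, 40, 0, 0, 0, 0], [0, 20, 0, 0, 0, 0], [0, 6, 0, 0, 0, 0], [0, 0, 0, 0, 0, 0]]}}

```text
time_s: 31.72
ee_pos: [0.5767, 0.2477, 0.0362]
eef_rot: [-1.571, 0.001, -2.888]
force: [0.1, 0.5, 0.7]
grip_width: 0.0518
```

Run:
```python
from h import *
c,W=wrist("w19");crop(c["pixels"],260,150,380,330,4,"w19c.png")
```

```text
[0.5767 0.2477 0.0362] 31.725
```

View pics/w19c.png

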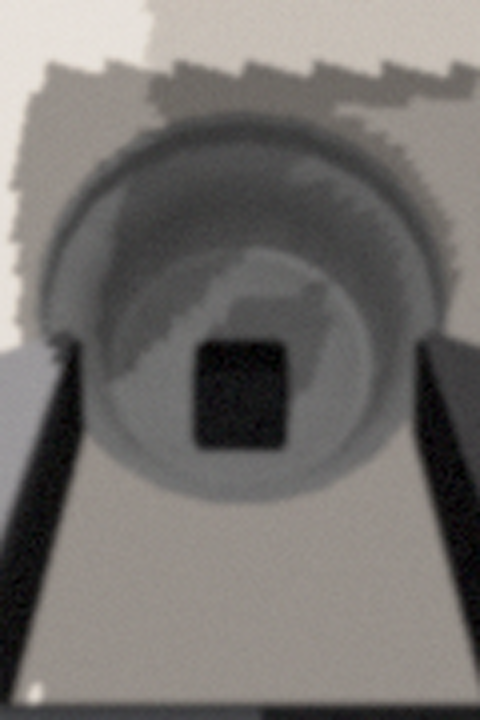

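Request:
{"method": "step_arm", "body": {"targets": [[0, 3, -0.8, 0, 0, 0], [0, 2, 0, 0, 0, 0], [0, 0, 0, 0, 0, 0]]}}

```text
time_s: 32.15
ee_pos: [0.5759, 0.2483, 0.0302]
eef_rot: [-1.571, -0.0, -2.888]
force: [0.2, 0.2, 0.6]
grip_width: 0.0514
```

Request:
{"method": "step_arm", "body": {"targets": [[0, 0, 0, 0, 0, 0], [0, 0, 0, 0, 0, 0], [0, 0, 0, 0, 0, 0], [0, 0, 0, 0, 0, 0]], "gripper": -1, "squeeze": 20}}

```text
time_s: 32.65
ee_pos: [0.5759, 0.2483, 0.0302]
eef_rot: [-1.571, 0.0, -2.888]
force: [-0.4, 0.2, 1.1]
grip_width: 0.0151
```

Request:
{"method": "step_arm", "body": {"targets": [[0, -5, 0, 0, 0, 0], [0, -10, 0, 0, 0, 0], [0, -15, 0, 0, 0, 0], [0, -15, 0, 0, 0, 0], [0, -5, 0, 0, 0, 0], [0, 0, 0, 0, 0, 0]]}}

```text
time_s: 33.4
ee_pos: [0.576, 0.2483, 0.0805]
eef_rot: [-1.571, 0.001, -2.888]
force: [-0.4, -0.3, -1.2]
grip_width: 0.0148
```

Run:
```python
from h import *
c,W=wrist("w20");crop(c["pixels"],240,130,400,330,4,"w20c.png")
s=camera("scene");crop(s["pixels"],190,180,310,290,6,"s20.png")
```

```text
[0.576  0.2483 0.0805] 33.4
```

View pics/w20c.png

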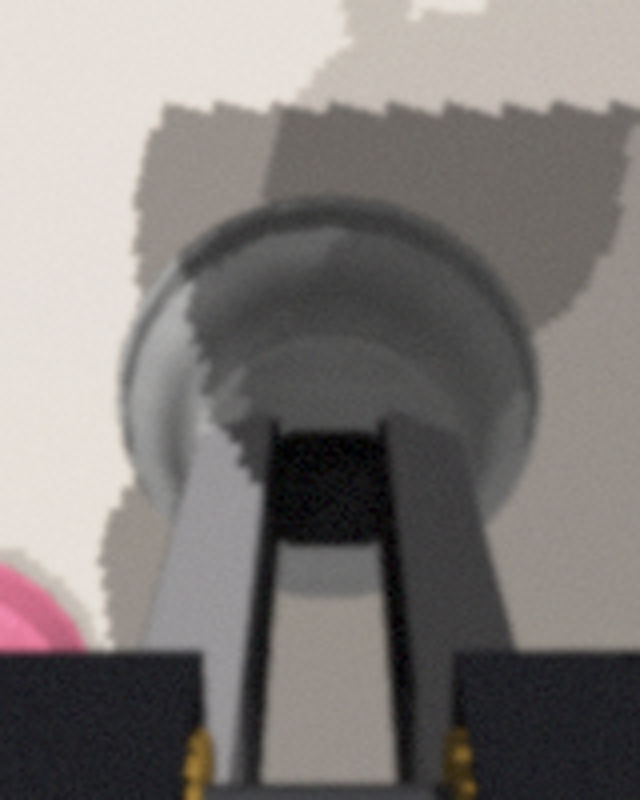

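View pics/s20.png

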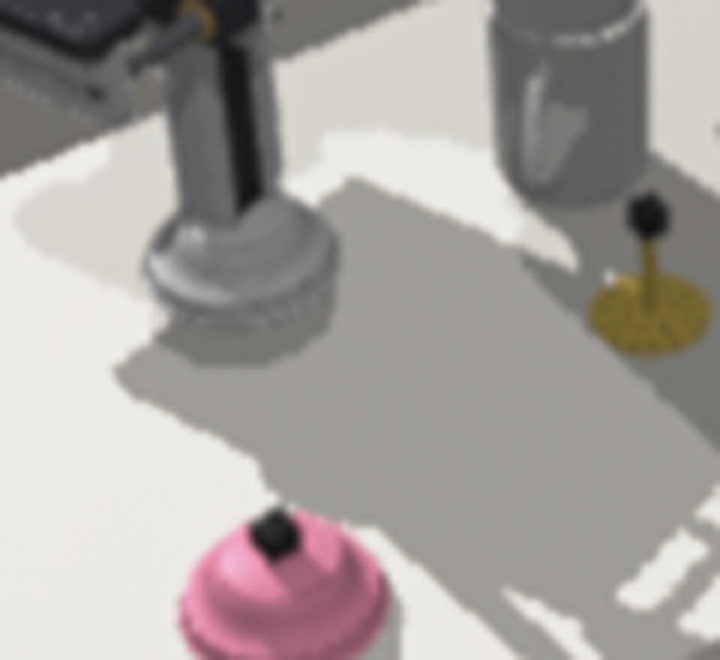

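Request:
{"method": "step_arm", "body": {"targets": [[0, -15, 0, 0, 0, 0], [0, -40, 0, 0, 0, 0], [0, -45, 0, 0, 0, 0], [0, -30, 0, 0, 0, 0], [0, -7, 0, 0, 0, 0]]}}

```text
time_s: 34.12
ee_pos: [0.5764, 0.2485, 0.2197]
eef_rot: [-1.571, 0.004, -2.888]
force: [0.4, 0.7, -0.8]
grip_width: 0.0148
```

Run:
```python
from h import *
print(get_obs()["ee_pos"]);plan([.599,-.1598,.215])
```

```text
[0.57637111 0.24852611 0.2196971 ]
shift mm [ 80.4   4.3 401. ]
zheading -75.49 xhead -165.49 tilt [ 0.0034  0.0013 -1.    ]
```

Request:
{"method": "step_arm", "body": {"targets": [[8, 0, 10, 0, 0, 0], [18, 0, 25, 0, 0, 0], [25, 0, 40, 0, 0, 0], [25, 0, 45, 0, 0, 0], [15, 0, 45, 0, 0, 0], [5, 0, 45, 0, 0, 0], [0, 0, 45, 0, 0, 0], [-4, 0, 45, 0, 0, 0], [-6, 0, 45, 0, 0, 0], [-4, 0, 30, 0, 0, 0], [-2, 0, 18, 0, 0, 0], [0, 0, 8, 0, 0, 0]]}}

```text
time_s: 35.62
ee_pos: [0.5985, -0.1604, 0.2162]
eef_rot: [-1.572, -0.001, -2.889]
force: [0.1, -1.0, 0.1]
grip_width: 0.0145
```

Request:
{"method": "step_arm", "body": {"targets": [[0, 0, 0, 0, 0, 0], [0, 0, 0, 0, 0, 0]]}}

```text
time_s: 35.88
ee_pos: [0.5988, -0.1591, 0.2172]
eef_rot: [-1.571, 0.0, -2.887]
force: [-0.7, 0.1, -0.9]
grip_width: 0.015
```

Run:
```python
from h import *
c,W=wrist("w21");crop(c["pixels"],230,100,410,330,3,"w21c.png");plan([.599,-.1598,.175])
```

```text
[ 0.5988 -0.1591  0.2172] 35.875
shift mm [-0.  42.3  0.7]
zheading -75.43 xhead -165.43 tilt [ 2.e-04  0.e+00 -1.e+00]
```

View pics/w21c.png

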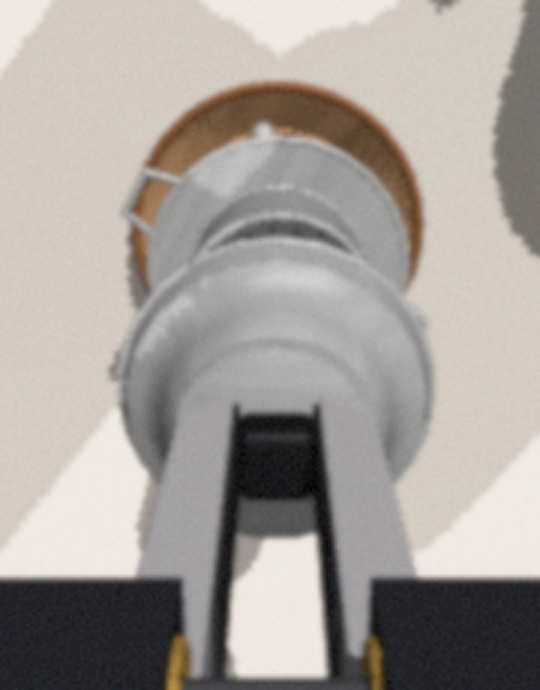

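Run:
```python
from h import *
l,rl=circ("w21",[(122,380),(133,325),(172,280),(432,380),(424,325),(385,280),(278,240)],(230,100),3,.188,.0375)
b,rb=circ("w21",[(281,137),(152,245),(412,240),(180,180),(380,175)],(230,100),3,.073,.046)
s,rs=circ("w21",[(280,83),(134,220),(422,220),(165,140),(390,140)],(230,100),3,.016,.061)
print(l,rl,b,rb,s,rs)
print(toolT()[:3,:3].T@np.r_[b-l,0]*1000)
c,W=wload("w21");crop(c["pixels"],260,130,390,280,5,"w21d.png")
```

```text
[ 0.59825175 -0.16082542] [-0.2  0.5 -0.4 -0.6  0.8 -0.2 -0.1] [ 0.601319   -0.16170431] [-1.   0.7  0.8  0.6  0.5] [ 0.59866526 -0.16081418] [ 1.1 -1.1 -0.9 -0.6 -0.8]
[-2.74763916e+00  4.85946144e-04  1.62202413e+00]
```

View pics/w21d.png

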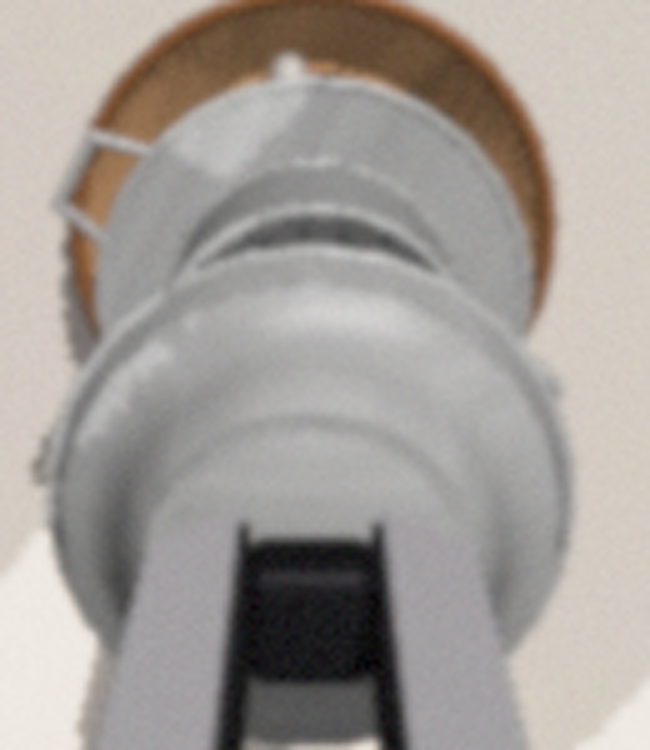

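Request:
{"method": "step_arm", "body": {"targets": [[0, 8, 0.9, 0, 0, 0], [0, 20, 0, 0, 0, 0], [0, 18, 0, 0, 0, 0], [0, 8, 0, 0, 0, 0], [0, 2, 0, 0, 0, 0], [0, 0, 0, 0, 0, 0], [0, 0, 0, 0, 0, 0]]}}

```text
time_s: 36.8
ee_pos: [0.5993, -0.1609, 0.1618]
eef_rot: [-1.57, 0.001, -2.888]
force: [0.8, 1.1, -0.4]
grip_width: 0.0149
```

Run:
```python
from h import *
c,W=wrist("w22");crop(c["pixels"],240,100,400,330,3.4,"w22c.png")
s=camera("scene");crop(s["pixels"],310,70,400,180,6,"s22.png")
```

```text
[ 0.5993 -0.1609  0.1618] 36.8
```

View pics/w22c.png

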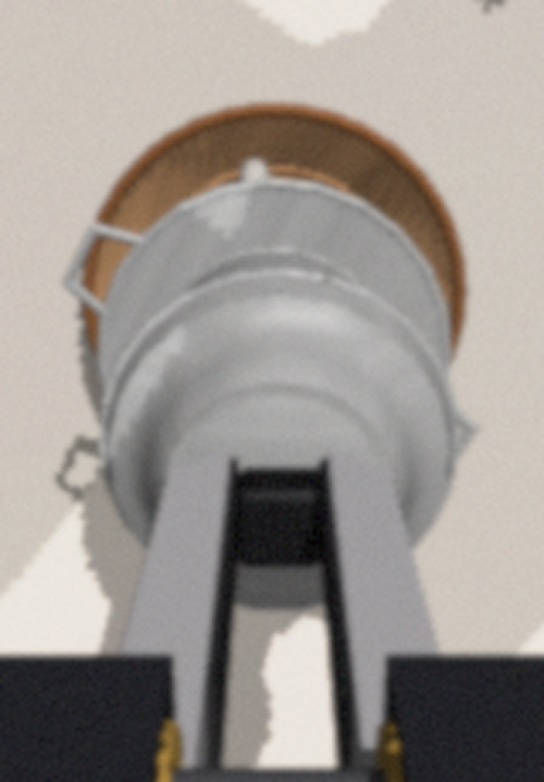

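View pics/s22.png

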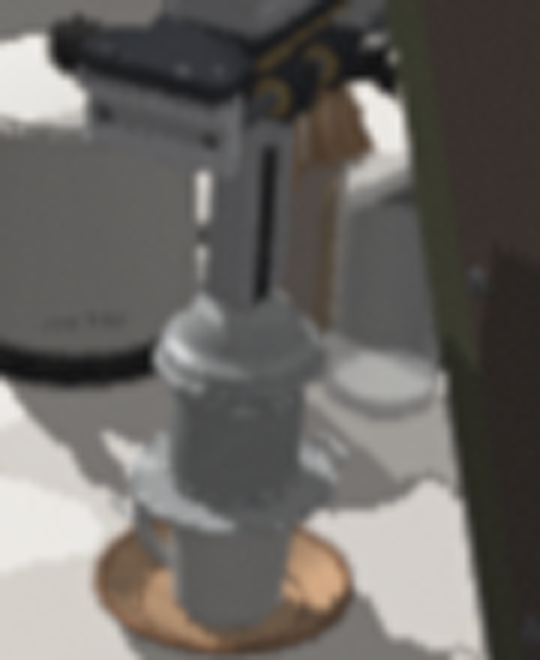

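Request:
{"method": "step_arm", "body": {"targets": [[0, 3, -0.4, 0, 0, 0], [0, 3, 0, 0, 0, 0], [0, 2, 0, 0, 0, 0], [0, 2, 0, 0, 0, 0], [0, 0, 0, 0, 0, 0]]}}

```text
time_s: 37.52
ee_pos: [0.599, -0.1604, 0.151]
eef_rot: [-1.571, -0.0, -2.888]
force: [0.2, -1.1, -1.1]
grip_width: 0.0146
```

Request:
{"method": "step_arm", "body": {"targets": [[0, 1.5, 0, 0, 0, 0], [0, 1.5, 0, 0, 0, 0], [0, 1, 0, 0, 0, 0], [0, 0, 0, 0, 0, 0]]}}

```text
time_s: 38.02
ee_pos: [0.599, -0.1604, 0.147]
eef_rot: [-1.571, -0.0, -2.888]
force: [-0.6, -0.1, -1.0]
grip_width: 0.0148
```

Request:
{"method": "step_arm", "body": {"targets": [[0, 1, 0, 0, 0, 0], [0, 1, 0, 0, 0, 0], [0, 0.6, 0, 0, 0, 0], [0, 0, 0, 0, 0, 0]]}}

```text
time_s: 38.52
ee_pos: [0.599, -0.1604, 0.1445]
eef_rot: [-1.571, -0.0, -2.888]
force: [-0.6, 0.1, -1.1]
grip_width: 0.0149
```

Request:
{"method": "step_arm", "body": {"targets": [[0, 0.6, 0, 0, 0, 0], [0, 0.6, 0, 0, 0, 0], [0, 0, 0, 0, 0, 0]]}}

```text
time_s: 38.9
ee_pos: [0.5992, -0.1605, 0.1439]
eef_rot: [-1.57, 0.001, -2.888]
force: [-1.1, -0.2, 4.3]
grip_width: 0.0154
```

Seated contact at the expected height. Releasing.

Request:
{"method": "step_arm", "body": {"targets": [[0, -0.4, 0, 0, 0, 0], [0, 0, 0, 0, 0, 0], [0, 0, 0, 0, 0, 0], [0, 0, 0, 0, 0, 0], [0, 0, 0, 0, 0, 0]], "gripper": 0}}

```text
time_s: 39.52
ee_pos: [0.599, -0.1604, 0.1437]
eef_rot: [-1.571, -0.0, -2.888]
force: [0.6, -0.3, 0.6]
grip_width: 0.0469
```

Request:
{"method": "step_arm", "body": {"targets": [[0, -8, 0, 0, 0, 0], [0, -25, 0, 0, 0, 0], [0, -35, 0, 0, 0, 0], [0, -25, 0, 0, 0, 0], [0, -8, 0, 0, 0, 0], [0, 0, 0, 0, 0, 0], [0, 0, 0, 0, 0, 0]]}}

```text
time_s: 40.4
ee_pos: [0.5987, -0.1603, 0.2435]
eef_rot: [-1.572, -0.002, -2.888]
force: [0.1, 0.4, -0.3]
grip_width: 0.0467
```

Run:
```python
from h import *
c,W=wrist("w23");crop(c["pixels"],240,110,400,270,4,"w23c.png")
s=camera("scene");crop(s["pixels"],310,70,400,180,6,"s23.png")
t=camera("top");cv2.imwrite("pics/top23.png",t["pixels"][:,:,::-1])
```

```text
[ 0.5987 -0.1603  0.2435] 40.4
```

View pics/w23c.png

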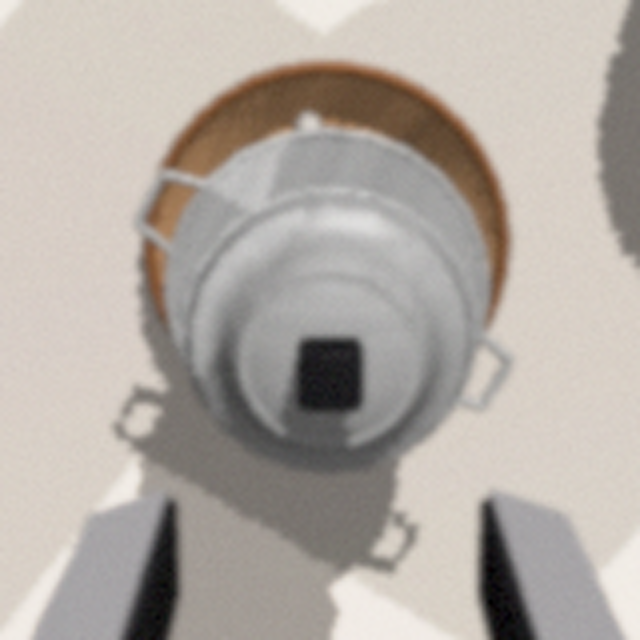

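View pics/s23.png

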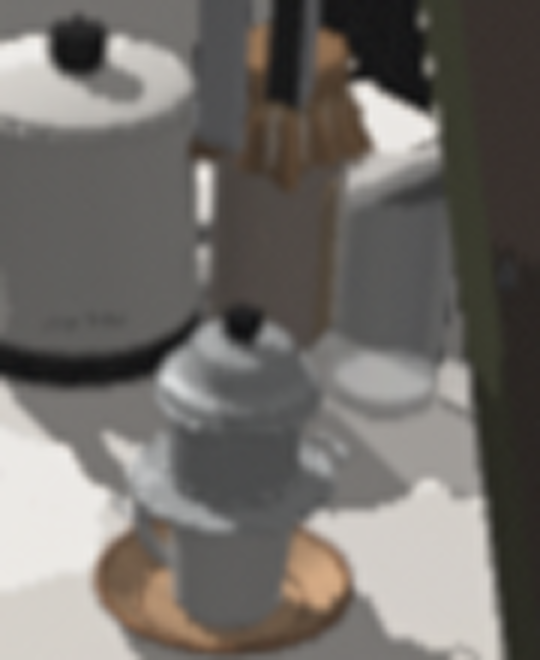

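View pics/top23.png

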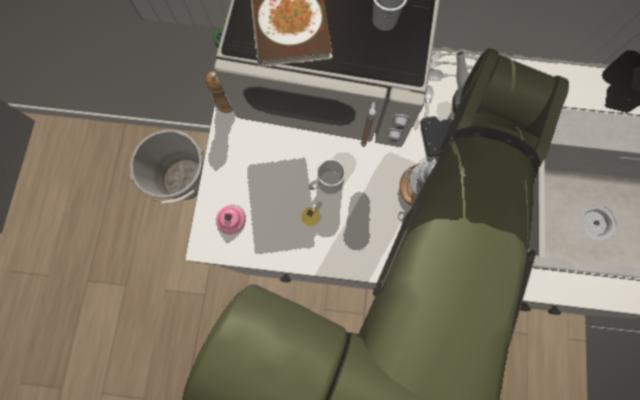

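Run:
```python
from h import *
l,rl=circ("w23",[(188,335),(205,265),(250,210),(330,188),(474,335),(455,260),(410,208)],(240,110),4,.116,.0375)
b,rb=circ("w23",[(325,127),(167,270),(490,270),(200,195),(460,195),(255,145),(400,145)],(240,110),4,.072,.046)
s,rs=circ("w23",[(325,62),(148,240),(507,240),(185,140),(465,135)],(240,110),4,.016,.061)
print(l,rl,b,rb,s,rs,(l-b)*1000,(b-s)*1000,get_obs()["joint_vel"].round(3))
```

```text
[ 0.59892336 -0.16202813] [-0.9 -0.9  0.4  0.1 -1.1 -0.8  0.5] [ 0.60043372 -0.16095354] [ 0.2  0.9  0.6 -0.5 -0.   0.1 -0.2] [ 0.5984044 -0.1608534] [ 1.8 -1.4 -1.3 -1.1 -1.3] [-1.51035234 -1.0745839 ] [ 2.02931867 -0.10014544] [-0.    -0.006 -0.003 -0.     0.003  0.001]
```

All offsets are within about 2 mm and nothing is touching the robot, so I'm handing in.

```bash
python3 -c "
from station import job
print(job.hand_in())"
```

```text
the job is handed in; nothing more can be done
None
```

I built the drip filter from the bottom up and let go of each piece before taking the next: cup into the saucer, filter onto the cup, press into the filter, lid on top. The arm then backed about 10 cm clear, and I handed the job in at about 40 s of the 112 s allowed. No verdict was reported.

**Last checks from the pictures:**
- **Lid:** about 2 mm off the filter's axis. It looked level in both the scene and wrist views.
- **Press:** it touched down about 1 mm below my computed height. It looked flat and centred before the lid covered it.
- **Filter:** level on the cup, and within about 2 mm of the saucer's centre.
- **Cup:** about 4 mm from the saucer's centre, measured before the filter went on.
- **Mug and look-alikes:** in the last top view the tall mug, pink lid and yellow press look where they started. I judged this by eye only.

**Disagreements:** in the first pictures the scene camera put things 5–9 mm away from where the top camera did. I relied on close wrist views instead, which carried a bias of 1–3 mm. The mid-air wrist fit suggested a lid offset of about 3 mm that the arm's own position did not support. I set the lid by the arm's position, adding only a small sideways correction from the camera. No check failed.

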